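# Cull faulty heat sinks and feed the rest

## Robot

A 7-joint arm with a two-finger parallel gripper is mounted at the origin on the work surface. World frame = base frame: x ahead of the robot, y to its left, z up, the work surface at z = 0. Lengths are in m, angles in degrees, forces in N, time in s.
With the tool pointing down it reaches from about 0.35 to 0.9 m from the base axis. Payload 7.2 kg.
Tool frame: the origin (TCP) lies on the front face of the gripper's body, between the roots of the fingers; the fingertips stand arm.tip_reach ahead of it and the grasp point (between the pads) lies 61 mm ahead of it (arm.tip_reach is the distance from the TCP to the fingertips, in m); z points along the fingers, x is the direction in which the jaws open and shut, and the axes are right-handed (so a half turn about z gives the same grasp; the last joint's range is limited). The gripper opens to 88 mm and grips with 3 to 60 N. Pads are 20 mm wide; open, the fingers measure 115 mm over their backs; the gripper's body (75 mm by 178 mm) begins 61 mm behind the grasp point.
Start: joints at [-76.616, 23.554, -0.728, 91.456, 0.321, 64.991, -4.71], TCP at [0.186, 0.597, 0.303] pointing down, gripper open.
Joint ranges: [-169.25, 169.25], [-16.82, 113.86], [-84.01, 82.57], [7.8, 145.47], [-59.2, 239.2], [7.22, 106.19], [-163.78, 163.78]. Speed limits (degrees/s): [136.94, 136.94, 172.46, 172.46, 180, 180, 180].

## Interface

Orientations are given as [roll, pitch, yaw] about the fixed x, y, z axes, in that order (R = Rz(yaw) Ry(pitch) Rx(roll)).
In Python, from rig import arm gives the robot as it stands. The module is installed in compiled form; this text tells all that it offers.
- The arm moves only by the shell command python3 -m inch 'ROWS' [FORCE]. ROWS is JSON, a list of rows, each an object of numbers: "gripper": the finger opening in mm, from 0 to 87.8; "tx", "ty", "tz": the shift along the tool's x, y, z in units of 25 mm (1.0 is 25 mm); "ax", "ay", "az": the turn, a rotation vector about the tool's x, y, z in units of 10 degrees (1.0 is 10 degrees). In form: [{"gripper": .., "tx": .., "ty": .., "tz": .., "ax": .., "ay": .., "az": ..}, ...]. A call has 1 to 5 rows; each row shifts and turns the commanded pose from where the row before left it, along the tool's axes as they then stand; what a row does not reach is not made up. A row lasts 1/8 s, in which the tool goes at most 62.5 mm and 10.7 degrees, less where a joint would pass 70% of its speed; a pose out of reach is approached as far as the arm can. A call is refused whole if a number of a shift passes 1 or a number of a turn 1, either way. A call with a gripper value outside its range is refused whole. The fingers move at their own pace and stop on an object; FORCE is the grip in N (left out, the last holds). Time passes only in rows, so rows that do not move let the fingers close. It gives the time, the measured TCP pose, the force and the opening at its end, in the units of the state.
- arm.state(): the state, without advancing time (a new reading comes with each control period).
- arm.grab_frame(name): name is "side" or "top"; returns a dict with "pixels" (420x560x3 uint8, red, green, blue), "vertical_fov" (degrees; the focal length in pixels is half the picture's height over the tangent of half this angle, whatever the lens; pixels are square), "cx", "cy" (the principal point, pixels), "rvec" (rotation vector, rad) and "tvec" (3), from world to camera coordinates, as OpenCV has them. Camera axes: x right, y down, z forward; pixel columns grow to the right and rows downward; lengths in m; the calibration is good to about 2 mm. A picture is of the moment at which its call begins. There is no depth.
- arm.sign_off(): hands the job in, once; it reports no verdict.
Trained networks look in the newest picture that a camera, given by its name, has taken for a name from the list of things; names that differ only in an ending like _2 or _b are one class to them, and where a whole thing is asked for, a point or a joint stands for the part that bears it (a point fixed in the world has none). Each returns a list of dicts, best first, with "score" (0 to 1); they miss things now and then, are a little off and sometimes report something else, mostly with a low value. They report only what shows in the picture. A call takes as long as a camera call. They do not tell look-alikes from the thing itself.
- arm.look_for(camera, thing): "bbox" ([left, top, right, bottom] as shares, 0 to 1, of the picture: columns of its width, rows of its height, round what is visible of it).
- arm.regions_of(camera, thing): "pixels" (420x560 bool, what is visible of it) and "bbox" ([left, top, right, bottom] as shares, 0 to 1, of the picture: columns of its width, rows of its height, round what is visible of it).
- arm.landmark_of(camera, thing): "at" ([row, column] as shares, 0 to 1, of the picture: columns of its width, rows of its height: a listed point, or the origin of a listed thing).
The state is a dict: "time": time; "joint_positions": joint angles; "dq": joint speeds; "tau": joint torques, N m; "eef_pos": TCP position; "tcp_rot": TCP orientation; "ft_force": force on the tool from outside, world axes, zero at the start; "torque": the same for the moment, N m; "opening": finger opening in m.
Only numpy, scipy, OpenCV 4.12 (cv2) and the standard library are available. Lean on these libraries where they do the work, as an engineer would, in place of code of your own. Each camera call takes 0.05 s, during which the arm holds its last target.

## Task

Sort the black heat sinks, those on the tip-up tray and those lying on the bench beside it: put every misshapen one (cut short, bent, or with a corner broken out) into the red scrap bin and lay the sound ones from the bench on the tray with the others. When all the sound ones and no others are on the tray, tip it up by its orange bar so that they slide into the blue hopper, let the tray back down level, and then lower the hopper's lid fully closed. Leave the other things on the bench where they are.

Things in the scene. Friction and masses are not known exactly. Their poses are not given: they have to be found in the camera images.
- good_1: Sound heat sink: a straight full block 80 mm long, four square corners. Origin: centre of its underside; z up, x along its length, y across. Black, finned, 28 mm high, 32 mm wide; fins are across x, so the two long side faces (normal to y) take a grip. About 0.12 kg; starts lying on the tray. May be absent.
- good_2: Sound heat sink: a straight full block 80 mm long, four square corners. Origin: centre of its underside; z up, x along its length, y across. Black, finned, 28 mm high, 32 mm wide; fins are across x, so the two long side faces (normal to y) take a grip. About 0.12 kg; starts lying on the tray. May be absent.
- good_3: Sound heat sink: a straight full block 80 mm long, four square corners. Origin: centre of its underside; z up, x along its length, y across. Black, finned, 28 mm high, 32 mm wide; fins are across x, so the two long side faces (normal to y) take a grip. About 0.12 kg; starts lying on the tray. May be absent.
- good_4: Sound heat sink: a straight full block 80 mm long, four square corners. Origin: centre of its underside; z up, x along its length, y across. Black, finned, 28 mm high, 32 mm wide; fins are across x, so the two long side faces (normal to y) take a grip. About 0.12 kg; starts lying on the bench. May be absent.
- good_5: Sound heat sink: a straight full block 80 mm long, four square corners. Origin: centre of its underside; z up, x along its length, y across. Black, finned, 28 mm high, 32 mm wide; fins are across x, so the two long side faces (normal to y) take a grip. About 0.12 kg; starts lying on the bench. May be absent.
- short: Faulty heat sink, cut short: only 50 mm long. Origin: centre of its underside; z up, x along its length, y across. Black, finned, 28 mm high, 32 mm wide; fins are across x, so the two long side faces (normal to y) take a grip. About 0.08 kg; starts lying on the tray. May be absent.
- bent: Faulty heat sink, bent into a shallow V seen from above: two straight arms, each 38 mm long, 32 mm wide and 28 mm high, meet at the origin (underside, at the kink) and run 0.35 rad off the x axis: one towards (+0.94, +0.34), the other towards (-0.94, +0.34) in its own x, y; z up. Black, finned. Grip one arm across, about 20 mm from the kink. About 0.12 kg; starts lying on the tray. May be absent.
- bent_2: Faulty heat sink, bent into a shallow V seen from above: two straight arms, each 38 mm long, 32 mm wide and 28 mm high, meet at the origin (underside, at the kink) and run 0.35 rad off the x axis: one towards (+0.94, +0.34), the other towards (-0.94, +0.34) in its own x, y; z up. Black, finned. Grip one arm across, about 20 mm from the kink. About 0.12 kg; starts lying on the bench. May be absent.
- chipped: Faulty heat sink with a corner broken out over its full height: as a sound one, 80 x 32 x 28 mm, but at the +x end (x from 4 to 40 mm) the +y half of the width is missing. Black, finned. Origin: underside centre of the whole 80 x 32 mm outline; z up, x along its length. Full width from x = -40 to 4 mm: grip there. About 0.12 kg; starts lying on the tray. May be absent.
- scrap_bin: Red open bin fixed to the bench, outside 180 (x) x 170 (y) x 60 mm high, walls and floor 5 mm. Origin: centre of its underside.
- station: Feed station fixed to the bench, seen with z up and y from the tray to the hopper. Origin: on the bench, below the tray hinge, mid-width. Tray on its -y side, blue open hopper on its +y side (inside 294 mm in x, y 8 to 200 mm, floor 10 mm above the bench, rim at 130 mm, with a steel chute sloping down into it from the tray edge). Everything 310 mm wide in x.
- hopper_in (a point): Centre of the hopper's opening seen from above, at the level of its floor (10 mm above the bench); axes as the station's: x across, y away from the tray, z up.
- tray (a joint): Tilt of the silver tip-up tray (rad): 0 level, 1.15 its upper stop; it is pivoted at the hopper's edge and its handle end rises. Falls back level by itself if let go; lifting it full takes about 5 N at the bar. Tray surface 105 mm above the bench when level, about 294 (x) x 220 mm, 12 mm rims on three sides, open to the hopper. The pieces slide off into the hopper from about 0.8 to 1.1 rad.
- tray_bar (a point): Middle of the tray's orange round handle bar (14 mm thick, 130 mm long along the station's x, free for 100 mm between two arms), 270 mm from the hinge, 108 mm above the bench when level. 37 mm free between the bar and the tray's end rim; nothing of the station beneath it.
- tray_hinge (a point): Middle of the tray's hinge line, which runs along the station's x, 100 mm above the bench.
- lid (a joint): Opening of the hopper's blue lid (rad): 0 closed flat on the hopper, 1.9 fully open; a stiff hinge holds it where it is left (2 to 5 N at the edge moves it).
- lid_edge (a point): Middle of the lid's free edge on its outer (upper) face, 204 mm from the hinge. The lid is a 310 x 204 x 6 mm plate; a yellow ledge, 100 mm long, 12 mm thick, stands 27 mm up from the outer face along this edge (from 188 to 200 mm from the hinge).
- lid_hinge (a point): Middle of the lid's hinge line along the station's x, at the hopper's +y side, 131 mm above the bench (level of the lid's underside when closed).
- driver: Bystander, leave alone: purple electric screwdriver, 220 mm, lying. Origin: its underside.
- blue_tub: Bystander, leave alone: small loose blue open tub 120 x 90 x 55 mm. Origin: its underside.
- paste_jar: Bystander, leave alone: white jar with yellow cap, 60 mm wide, 75 mm tall. Origin: its underside.
- plug: Bystander, leave alone: blue and black round plug, 70 mm, lying. Origin: its underside.
- led_driver: Bystander, leave alone: silver box 150 x 55 x 35 mm. Origin: its underside.
- gauge_block: Bystander, leave alone: steel block 90 x 50 x 20 mm. Origin: its underside.
Mind the look-alikes: they are no part of the job. Leave any green look-alike of the chipped alone. What is shaped like the good_4 but green is not meant.

How it is judged:
By the outcome, as a careful person would: the job done as asked, in the order asked, and still so for the second after the job is handed in, with the robot touching nothing.
Of good_4, good_5, bent_2 only 2 to 3 are there at a start; the rules pass over those that are not, and their reading is None.
Of good_1, good_2, good_3 only 2 to 3 are there at a start; the rules pass over those that are not, and their reading is None.
Of short, bent, chipped only 2 to 3 are there at a start; the rules pass over those that are not, and their reading is None.
At some moment in a run one of short, bent, chipped, bent_2 may be knocked a few centimetres aside while the robot is not near it.
Once in a run the grip may slacken for a moment while it holds something.
It also fails if it takes over 200 s, if anything falls off the work surface, if the arm or the gripper's body presses on something with over 40 N, if the wrist force passes 120 N, or if a joint passes its speed limit or range.

## Working session

There is one attempt and no reset: what is moved stays moved. The work goes in short steps, Python scripts to look and compute and a shell command to move; the robot and the scene stay as the last step left them, time stands still between calls to the robot, and variables do not carry over. Pictures are saved under pics/ and viewed, and the job is handed in when it is done.

```bash
mkdir -p pics; ls; python3 - <<'E'
from rig import arm
import cv2,numpy as np
print(arm.state(), arm.tip_reach)
for n in ("top","side"):
    f=arm.grab_frame(n)
    cv2.imwrite(f"pics/{n}0.png",f["pixels"][:,:,::-1])
    print(n,f["vertical_fov"],f["cx"],f["cy"],f["rvec"],f["tvec"])
E
```

```text
pics
{'time': 0.0, 'joint_positions': array([-76.6174251 ,  23.59873304,  -0.72723215,  91.50048184,
         0.32170548,  64.99235411,  -4.70737099]), 'dq': array([-0.0570758 , -0.0378514 ,  0.00973231,  0.01154988,  0.06465242,
       -0.06616896,  0.01571076]), 'tau': array([ 3.38330856e-04, -5.87944865e+01,  6.42022658e-01, -2.91081691e+01,
       -5.37826144e-02,  1.81406474e-02,  1.55911803e-04]), 'eef_pos': array([0.18569403, 0.59639859, 0.30184855]), 'tcp_rot': array([1.79992446e+02, 8.92104495e-02, 7.27129228e+01]), 'ft_force': array([-0.07003715, -0.43671709, -0.33971773]), 'torque': array([-0.02996445, -0.00991088, -0.05697317]), 'opening': 0.08800751432786288} 0.08
top 46.80476669517793 282.44015940314694 211.1164224164944 [ 2.18923622 -2.13845657  0.14495639] [-0.0464952   0.49540603  1.65654192]
side 57.74739517584886 278.2712689579024 207.31900826196141 [ 2.25451319 -0.84545418  0.34935828] [-0.3810285   0.2918246   0.96092133]
```

View pics/top0.png

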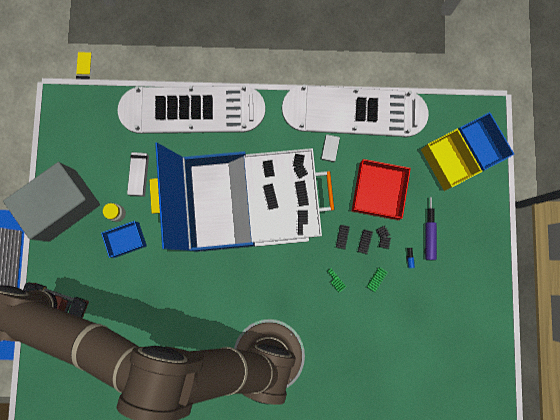

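View pics/side0.png

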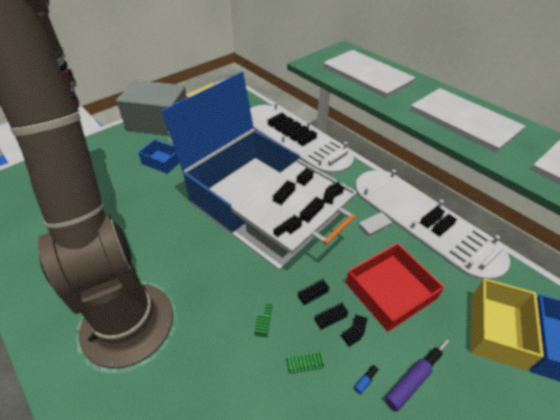

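The top view shows the tray (245-320, 150-240) with five or so black pieces, three black pieces on the bench at (343,237), (365,242) and (383,237), and green look-alikes at (336,280) and (376,279). The red bin is at (381,190), the orange bar at (329,191), and the open lid at (172,197). I'll crop in closer next.

```bash
cat > h.py <<'E'
from rig import arm
import cv2,numpy as np
from scipy.spatial.transform import Rotation as Ro
def cam(f):
    fl=210/np.tan(np.radians(f["vertical_fov"]/2))
    K=np.array([[fl,0,f["cx"]],[0,fl,f["cy"]],[0,0,1]])
    R=cv2.Rodrigues(np.array(f["rvec"],float))[0]; return K,R,np.array(f["tvec"],float).ravel()
def proj(f,P):
    K,R,t=cam(f); p=(np.atleast_2d(P)@R.T+t)@K.T; return p[:,:2]/p[:,2:]
def back(f,uv,z):
    K,R,t=cam(f); uv=np.atleast_2d(uv).astype(float)
    d=np.c_[uv,np.ones(len(uv))]@np.linalg.inv(K).T@R; c=-R.T@t
    s=(z-c[2])/d[:,2]; return c+d*s[:,None]
def rect(f,x0,x1,y0,y1,z,s=2000):
    # image: up=+x, left=+y
    W=int((y1-y0)*s);H=int((x1-x0)*s)
    w=np.array([[x1,y1,z],[x1,y0,z],[x0,y0,z],[x0,y1,z]])
    M=cv2.getPerspectiveTransform(proj(f,w).astype(np.float32),np.float32([[0,0],[W,0],[W,H],[0,H]]))
    return cv2.warpPerspective(f["pixels"],M,(W,H),flags=cv2.INTER_CUBIC)[:,:,::-1].copy()
E
python3 - <<'E'
from h import *
f=arm.grab_frame("top");g=arm.grab_frame("side")
print(back(f,[[42,83],[512,95],[269,350],[329,191],[381,190]],0))
b=back(f,[[240,145],[325,250]],0.133);print(b)
for t in ["tray_bar","tray_hinge","hopper_in","lid_edge","lid_hinge","station","scrap_bin","good_1","short","bent","chipped"]:
    for c,F in(("top",f),("side",g)):
        for r in arm.landmark_of(c,t)[:8]:
            u=[r["at"][1]*560,r["at"][0]*420]; z={"tray_bar":.108,"tray_hinge":.1,"lid_hinge":.131,"hopper_in":.01,"lid_edge":.32}.get(t,0)
            print(t,c,round(r["score"],2),np.round(u,1),back(F,u,z).round(3)[0][:2])
for c in("top","side"):
    print(c,[arm.look_for(c,t) for t in ("tray","scrap_bin")])
E
```

```text
[[ 9.47769927e-01  8.48931655e-01  0.00000000e+00]
 [ 9.49894210e-01 -8.67977359e-01  0.00000000e+00]
 [ 2.07025022e-02 -7.22296481e-05  0.00000000e+00]
 [ 5.76320818e-01 -1.99394349e-01  0.00000000e+00]
 [ 5.84550860e-01 -3.85136844e-01  0.00000000e+00]]
[[ 0.70115724  0.11189972  0.133     ]
 [ 0.3603936  -0.17435534  0.133     ]]
tray_bar top 0.61 [329.1 191.1] [ 0.558 -0.188]
tray_bar side 0.91 [341.4 227.4] [ 0.566 -0.193]
tray_bar side 0.18 [414.8 381.1] [ 0.375 -0.565]
tray_hinge top 0.72 [248.7 198.3] [0.528 0.08 ]
tray_hinge side 0.59 [270.3 183.2] [0.54  0.076]
hopper_in top 0.68 [225.8 207.6] [0.506 0.164]
hopper_in top 0.43 [377.4 191.8] [ 0.576 -0.37 ]
hopper_in side 0.73 [286.4 230.8] [ 0.502 -0.044]
hopper_in side 0.66 [248.8 190.8] [0.524 0.169]
lid_edge top 0.71 [158.1 191.7] [0.509 0.328]
lid_edge side 0.58 [204.   87.2] [0.511 0.347]
lid_hinge top 0.75 [186.  201.8] [0.507 0.282]
lid_hinge top 0.5 [156.1 192.4] [0.536 0.381]
lid_hinge side 0.58 [217.6 148.1] [0.498 0.292]
lid_hinge side 0.22 [365.1 379.8] [ 0.292 -0.5  ]
station top 0.92 [250.  199.2] [0.54  0.081]
[... 911 characters left out ...]
.728 0.102]
bent top 0.7 [390.9 238.3] [ 0.413 -0.42 ]
bent top 0.6 [298.7 170.5] [ 0.648 -0.09 ]
bent side 0.75 [329.9 193. ] [ 0.731 -0.01 ]
bent side 0.65 [355.9 335.2] [ 0.411 -0.401]
chipped top 0.52 [300.8 223.7] [ 0.457 -0.101]
chipped side 0.88 [285.6 227.5] [ 0.514 -0.026]
chipped side 0.63 [262.2 321.9] [ 0.258 -0.221]
top [[{'bbox': [0.4352, 0.3512, 0.5962, 0.5793], 'score': 0.84}, {'bbox': [0.5314, 0.3724, 0.5532, 0.4248], 'score': 0.32}], [{'bbox': [0.6216, 0.3869, 0.7318, 0.5298], 'score': 0.81}, {'bbox': [0.7345, 0.5948, 0.7425, 0.6367], 'score': 0.6}]]
side [[{'bbox': [0.4157, 0.3798, 0.63, 0.6033], 'score': 0.96}], [{'bbox': [0.6166, 0.5821, 0.7845, 0.7867], 'score': 0.79}]]
```

```bash
python3 - <<'E'
from h import *
f=arm.grab_frame("top")
a=rect(f,.38,.70,-.16,.08,.133,2000)
for i in range(0,5): 
    x=.4+.05*i*1.25
cv2.imwrite("pics/tray1.png",cv2.resize(a,None,fx=.9,fy=.9))
b=rect(f,.33,.47,-.48,-.2,.028,2500); cv2.imwrite("pics/bench1.png",b); print(a.shape,b.shape)
E
```

```text
(639, 480, 3) (349, 699, 3)
```

View pics/tray1.png

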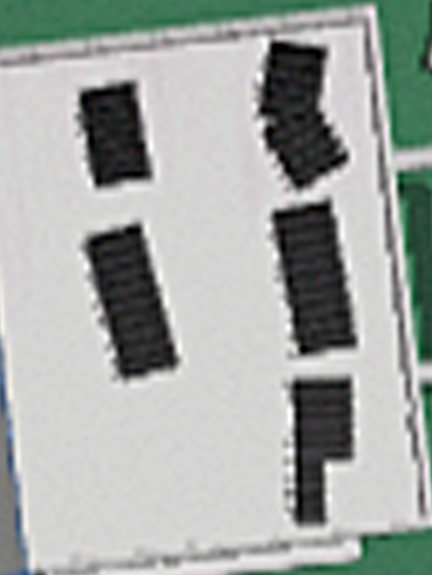

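View pics/bench1.png

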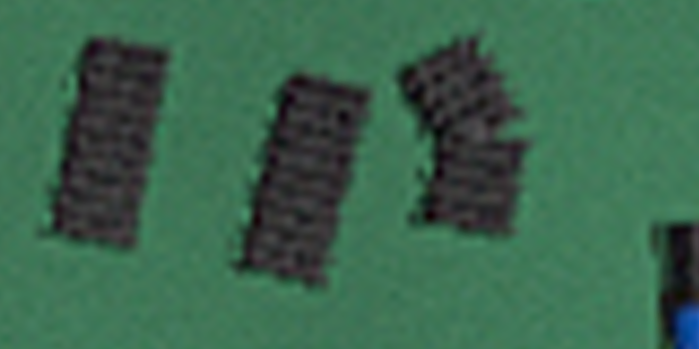

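```bash
cat >> h.py <<'E'
from scipy.optimize import minimize
def box(x0,x1,y0,y1): return np.array([[x0,y0],[x1,y0],[x1,y1],[x0,y1]])
def arm_(s):
    d=np.array([s*np.cos(.35),np.sin(.35)]);n=np.array([-d[1],d[0]])
    return np.array([-.016*n,.016*n,d*.038+.016*n,d*.038-.016*n])
T={"good":[box(-.04,.04,-.016,.016)],"short":[box(-.025,.025,-.016,.016)],
 "bent":[arm_(1),arm_(-1)],"chipped":[box(-.04,.004,-.016,.016),box(0,.04,-.016,0)]}
S=4
def sil(f,name,p,z,off,shape):
    m=np.zeros(shape,np.uint8);c,s=np.cos(p[2]),np.sin(p[2])
    for q in T[name]:
        w=q@np.array([[c,s],[-s,c]])+p[:2]
        P=np.r_[np.c_[w,np.full(len(w),z)],np.c_[w,np.full(len(w),z+.028)]]
        uv=(proj(f,P)-off+.5)*S
        cv2.fillConvexPoly(m,cv2.convexHull(np.round(uv*16).astype(np.int32)),1,shift=4)
    return m
def fit(f,name,p0,z,mask,off):
    def cost(p):
        m=sil(f,name,p,z,off,mask.shape);return 1-(m&mask).sum()/max(1,(m|mask).sum())
    best=None
    sim=np.array([[0,0,0],[.008,0,0],[0,.008,0],[0,0,.2]])
    for a in p0[2]:
        r=minimize(cost,[p0[0],p0[1],a],method="Nelder-Mead",options=dict(initial_simplex=np.array([p0[0],p0[1],a])+sim,xatol=2e-4,fatol=1e-4,maxiter=150))
        if best is None or r.fun<best.fun: best=r
    return best.x,1-best.fun
def find(f,x0=.33,x1=.72,y0=-.56,y1=.1,thr=80,only=None):
    px=f["pixels"].astype(int);b=((px.max(2)<thr)&(px.max(2)-px.min(2)<25)).astype(np.uint8)
    n,l,st,ce=cv2.connectedComponentsWithStats(b)
    out=[]
    for i in range(1,n):
        if not 80<st[i,4]<700: continue
        w0=back(f,ce[i],.0)[0]; tr=False
        w=back(f,ce[i],.12)[0]
        # tray region
        d=w[:2]-HIN; X=d@SX; Y=d@SY
        tr=abs(X)<.16 and -.235<Y<.02
        z=.105 if tr else 0
        w=back(f,ce[i],z+.014)[0]
        if not(x0<w[0]<x1 and y0<w[1]<y1): continue
        l0,t0,ww,hh=st[i,:4];off=np.array([l0-6,t0-6]);
        sub=(l[t0-6:t0+hh+6,l0-6:l0+ww+6]==i).astype(np.float32)
        mk=(cv2.GaussianBlur(cv2.resize(sub,None,fx=S,fy=S,interpolation=cv2.INTER_LINEAR),(5,5),0)>.5).astype(np.uint8)
        mk=cv2.morphologyEx(mk,cv2.MORPH_CLOSE,np.ones((7,7)))
        res=[]
        ang=cv2.minAreaRect(np.argwhere(sub)[:,::-1].astype(np.float32))
        for nm in T:
            A=np.radians(np.arange(0,180 if nm in("good","short") else 360,45))
            p,s=fit(f,nm,(w[0],w[1],A),z,mk,off);res.append((s,nm,p))
        res.sort(key=lambda r:-r[0])
        out.append(("tray" if tr else "bench",res[0][1],round(res[0][0],3),res[1][1],round(res[1][0],3),res[0][2][:2].round(4),round(np.degrees(res[0][2][2])%360,1),ce[i].round(0),st[i,4]))
    return out
HIN=np.array([.530,.079]);YAW=np.radians(5.0)
SX=np.array([np.cos(YAW),np.sin(YAW)]);SY=np.array([-np.sin(YAW),np.cos(YAW)])
def plan(x,y,z,yaw=None):
    s=arm.state();R=Ro.from_euler("xyz",s["tcp_rot"],degrees=True)
    Rt=R if yaw is None else Ro.from_euler("xyz",[180,0,yaw],degrees=True)
    d=np.array([x,y,z])-s["eef_pos"]
    print("now",s["eef_pos"].round(4),s["tcp_rot"].round(1),"shift(cur axes)/25mm",(R.inv().apply(d)/.025).round(2),"shift(target axes)",(Rt.inv().apply(d)/.025).round(2),"turn/10deg",(np.degrees((R.inv()*Rt).as_rotvec())/10).round(2))
E
python3 - <<'E'
from h import *
f=arm.grab_frame("top")
for r in find(f): print(*r)
E
```

```text
tray bent 0.876 good 0.756 [ 0.6393 -0.0796] 191.1 [299. 165.] 217
tray short 0.879 chipped 0.762 [0.628  0.0177] 10.2 [268. 168.] 148
tray good 0.892 bent 0.794 [ 0.5476 -0.0948] 10.6 [301. 193.] 239
tray good 0.888 bent 0.793 [0.5348 0.008 ] 15.3 [270. 196.] 229
bench short 0.55 chipped 0.496 [ 0.4977 -0.554 ] 23.6 [430. 215.] 94
tray chipped 0.887 bent 0.717 [ 0.4503 -0.0997] 181.2 [302. 221.] 180
bench good 0.91 bent 0.804 [ 0.4146 -0.245 ] 349.9 [342. 237.] 225
bench bent 0.871 good 0.77 [ 0.4171 -0.3955] 10.3 [383. 237.] 209
bench good 0.909 bent 0.804 [ 0.4    -0.3236] 166.6 [365. 241.] 231
```

```bash
python3 -m inch '[{"tz":-1,"az":-0.9},{"tz":-1,"az":-0.83},{"tz":-1},{"tz":-1},{"tz":-1}]' 30 && python3 -m inch '[{"tz":-1},{"tz":-1},{"tx":-0.3,"ty":0.3},{"tx":-0.9,"ty":0.7},{"tx":-0.9,"ty":0.7}]'; python3 - <<'E'
from h import *
plan(.628,.018,.28,100)
f=arm.grab_frame("top");px=f["pixels"].astype(int)
m=((px[:,:,0]>120)&(px[:,:,1]<70)&(px[:,:,2]<70)).astype(np.uint8);n,l,s,c=cv2.connectedComponentsWithStats(m);print(s,c)
i=1+s[1:,4].argmax();r=cv2.minAreaRect(np.argwhere(l==i)[:,::-1].astype(np.float32));print(r,back(f,cv2.boxPoints(r),.06))
E
```

```text
now [0.1858 0.5967 0.3026] [180.    0.   72.7] shift(cur axes)/25mm [-16.85  23.77   0.91] shift(target axes) [-25.87  13.4    0.9 ] turn/10deg [-0.    0.   -2.73]
[[     0      0    560    420 233016]
 [   354    159     57     60   2175]
 [   327    179      1      3      3]
 [   328    189      1      2      2]
 [   329    197      1      3      3]
 [   330    205      1      1      1]] [[278.56007313 209.68500446]
 [379.99632184 189.75678161]
 [327.         180.        ]
 [328.         189.5       ]
 [329.         198.        ]
 [330.         205.        ]]
((382.1037902832031, 188.6132049560547), (50.0650520324707, 51.170780181884766), 10.619654655456543) [[ 0.50538264 -0.27520338  0.06      ]
 [ 0.68207049 -0.30709201  0.06      ]
 [ 0.65381912 -0.4780493   0.06      ]
 [ 0.47766974 -0.44397506  0.06      ]]validation failed for argument at $[0]...
```

```bash
python3 -m inch '[{"gripper":87.8,"tx":0,"ty":0,"tz":-1,"ax":0,"ay":0,"az":-0.9},{"gripper":87.8,"tx":0,"ty":0,"tz":-1,"ax":0,"ay":0,"az":-0.83},{"gripper":87.8,"tx":0,"ty":0,"tz":-1,"ax":0,"ay":0,"az":0},{"gripper":87.8,"tx":0,"ty":0,"tz":-1,"ax":0,"ay":0,"az":0},{"gripper":87.8,"tx":0,"ty":0,"tz":-1,"ax":0,"ay":0,"az":0}]' 30
```

```text
time: 2.28
eef_pos: [0.1858, 0.5967, 0.4285]
tcp_rot: [-180.0, -0.0, 90.0]
ft_force: [-0.4, 0.7, -0.7]
opening: 0.088
```

```bash
python3 -m inch '[{"gripper":60,"tx":0,"ty":0,"tz":-1,"ax":0,"ay":0,"az":0},{"gripper":60,"tx":-0.5,"ty":0.4,"tz":-1,"ax":0,"ay":0,"az":0},{"gripper":60,"tx":-1,"ty":0.75,"tz":0,"ax":0,"ay":0,"az":0},{"gripper":60,"tx":-1,"ty":0.75,"tz":0,"ax":0,"ay":0,"az":0},{"gripper":60,"tx":-1,"ty":0.75,"tz":0,"ax":0,"ay":0,"az":0}]' &&  python3 -m inch '[{"gripper":60,"tx":-1,"ty":0.75,"tz":0,"ax":0,"ay":0,"az":0},{"gripper":60,"tx":-1,"ty":0.75,"tz":0,"ax":0,"ay":0,"az":0},{"gripper":60,"tx":-1,"ty":0.75,"tz":0,"ax":0,"ay":0,"az":0},{"gripper":60,"tx":-1,"ty":0.75,"tz":0,"ax":0,"ay":0,"az":0},{"gripper":60,"tx":-1,"ty":0.75,"tz":0,"ax":0,"ay":0,"az":0}]' &&  python3 -m inch '[{"gripper":60,"tx":-1,"ty":0.75,"tz":0,"ax":0,"ay":0,"az":0},{"gripper":60,"tx":-1,"ty":0.75,"tz":0,"ax":0,"ay":0,"az":0},{"gripper":60,"tx":-1,"ty":0.75,"tz":0,"ax":0,"ay":0,"az":0},{"gripper":60,"tx":-1,"ty":0.75,"tz":0,"ax":0,"ay":0,"az":0},{"gripper":60,"tx":-1,"ty":0.75,"tz":0,"ax":0,"ay":0,"az":0}]' && python3 -c "
from h import *
plan(.628,.018,.28,100)"
```

```text
time: 2.9
eef_pos: [0.2526, 0.5084, 0.4778]
tcp_rot: [180.0, -0.0, 90.0]
ft_force: [-0.7, 0.8, -0.4]
opening: 0.0604
time: 3.52
eef_pos: [0.3463, 0.3833, 0.4778]
tcp_rot: [180.0, -0.0, 90.0]
ft_force: [0.2, 1.1, -0.1]
opening: 0.06
time: 4.15
eef_pos: [0.4401, 0.2584, 0.4778]
tcp_rot: [180.0, -0.0, 90.0]
ft_force: [-0.7, 0.3, -0.1]
opening: 0.0599
now [0.4401 0.2584 0.4778] [180.  -0.  90.] shift(cur axes)/25mm [-9.62  7.51  7.91] shift(target axes) [-10.77   5.73   7.91] turn/10deg [ 0. -0. -1.]
```

```bash
python3 -m inch '[{"gripper":54,"tx":-0.962,"ty":0.751,"tz":0,"ax":0,"ay":0,"az":0},{"gripper":54,"tx":-0.962,"ty":0.751,"tz":0,"ax":0,"ay":0,"az":0},{"gripper":54,"tx":-0.962,"ty":0.751,"tz":0,"ax":0,"ay":0,"az":0},{"gripper":54,"tx":-0.962,"ty":0.751,"tz":0,"ax":0,"ay":0,"az":0},{"gripper":54,"tx":-0.962,"ty":0.751,"tz":1,"ax":0,"ay":0,"az":0}]' &&  python3 -m inch '[{"gripper":54,"tx":-0.962,"ty":0.751,"tz":1,"ax":0,"ay":0,"az":0},{"gripper":54,"tx":-0.962,"ty":0.751,"tz":1,"ax":0,"ay":0,"az":0},{"gripper":54,"tx":-0.962,"ty":0.751,"tz":1,"ax":0,"ay":0,"az":0},{"gripper":54,"tx":-0.962,"ty":0.751,"tz":1,"ax":0,"ay":0,"az":0},{"gripper":54,"tx":-0.962,"ty":0.751,"tz":1,"ax":0,"ay":0,"az":-1}]' &&  python3 - <<'E'
from h import *
plan(.628,.018,.19,100)
f=arm.grab_frame("top");g=arm.grab_frame("side")
cv2.imwrite("pics/a1.png",np.vstack([f["pixels"][120:300,200:480],g["pixels"][130:310,180:460]])[:,:,::-1].repeat(2,0).repeat(2,1)[:, :])
E
```

```text
time: 4.78
eef_pos: [0.5346, 0.1383, 0.454]
tcp_rot: [179.8, -0.1, 90.0]
ft_force: [0.1, 0.4, 0.6]
opening: 0.0539
time: 5.4
eef_pos: [0.6279, 0.0183, 0.3268]
tcp_rot: [180.0, -0.0, 100.2]
ft_force: [1.0, 0.5, -0.1]
opening: 0.054
now [0.6279 0.0183 0.3268] [180.   -0.  100.2] shift(cur axes)/25mm [-0.01 -0.    5.47] shift(target axes) [-0.01  0.    5.47] turn/10deg [ 0.   -0.    0.02]
```

```bash
python3 -c "
import cv2;a=cv2.imread('pics/a1.png');cv2.imwrite('pics/a1b.png',cv2.resize(a,(467,600)))"
```

```text
(no output)
```

View pics/a1b.png

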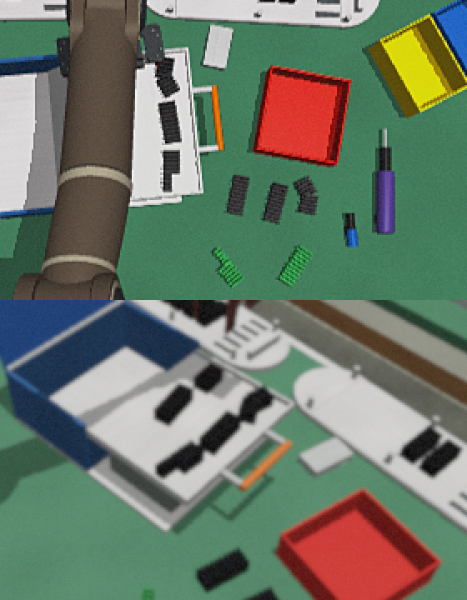

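In the side crop the short piece is still on the tray under the gripper, and nothing has moved. Possible confusions at the first reach, in top-view pixels:
- **Short (my target):** (268,168), about 50 mm long
- **Sound pieces:** (270,196), (301,193), (342,237), (365,241)
- **Bent pieces:** (299,165), (383,237)
- **Chipped:** (302,221)
- **Green look-alikes:** (336,280), (376,279)
- **Heat sinks on the white fixtures at the back:** left alone

The earlier crop confirmed the 50 mm one at (268,168).

```bash
python3 -m inch '[{"gripper":54,"tx":0,"ty":0,"tz":1,"ax":0,"ay":0,"az":0},{"gripper":54,"tx":0,"ty":0,"tz":1,"ax":0,"ay":0,"az":0},{"gripper":54,"tx":0,"ty":0,"tz":1,"ax":0,"ay":0,"az":0},{"gripper":54,"tx":0,"ty":0,"tz":1,"ax":0,"ay":0,"az":0},{"gripper":54,"tx":0,"ty":0,"tz":0.9,"ax":0,"ay":0,"az":0}]' && python3 -m inch '[{"gripper":54,"tx":0,"ty":0,"tz":0.5,"ax":0,"ay":0,"az":0},{"gripper":20,"tx":0,"ty":0,"tz":0,"ax":0,"ay":0,"az":0},{"gripper":20,"tx":0,"ty":0,"tz":0,"ax":0,"ay":0,"az":0},{"gripper":20,"tx":0,"ty":0,"tz":0,"ax":0,"ay":0,"az":0}]' 30
```

```text
time: 6.12
eef_pos: [0.6273, 0.02, 0.2051]
tcp_rot: [180.0, -0.0, 99.9]
ft_force: [0.1, 0.8, 0.6]
opening: 0.0538
time: 6.62
eef_pos: [0.6279, 0.0187, 0.1938]
tcp_rot: [179.9, 0.0, 100.0]
ft_force: [-0.1, -0.6, 2.1]
opening: 0.0321
```

```bash
python3 -m inch '[{"gripper":20,"tx":0,"ty":0,"tz":-0.6,"ax":0,"ay":0,"az":0},{"gripper":20,"tx":0,"ty":0,"tz":-1,"ax":0,"ay":0,"az":0},{"gripper":20,"tx":0,"ty":0,"tz":-1,"ax":0,"ay":0,"az":1},{"gripper":20,"tx":0,"ty":0,"tz":-0.6,"ax":0,"ay":0,"az":1},{"gripper":20,"tx":-0.5,"ty":0.1,"tz":0,"ax":0,"ay":0,"az":0}]' && python3 -m inch '[{"gripper":20,"tx":-1,"ty":0.17,"tz":0,"ax":0,"ay":0,"az":0},{"gripper":20,"tx":-1,"ty":0.17,"tz":0,"ax":0,"ay":0,"az":0},{"gripper":20,"tx":-1,"ty":0.17,"tz":0,"ax":0,"ay":0,"az":0},{"gripper":20,"tx":-1,"ty":0.17,"tz":0,"ax":0,"ay":0,"az":0},{"gripper":20,"tx":-1,"ty":0.17,"tz":0,"ax":0,"ay":0,"az":0}]' && python3 -m inch '[{"gripper":20,"tx":-1,"ty":0.17,"tz":0,"ax":0,"ay":0,"az":0},{"gripper":20,"tx":-1,"ty":0.17,"tz":0,"ax":0,"ay":0,"az":0},{"gripper":20,"tx":-1,"ty":0.17,"tz":0,"ax":0,"ay":0,"az":0},{"gripper":20,"tx":-1,"ty":0.17,"tz":0,"ax":0,"ay":0,"az":0},{"gripper":20,"tx":-1,"ty":0.17,"tz":0,"ax":0,"ay":0,"az":0}]' && python3 -c "
from h import *
plan(.6276,-.349,.102,80)"
```

```text
time: 7.25
eef_pos: [0.6283, 0.0069, 0.2747]
tcp_rot: [179.8, -0.1, 80.2]
ft_force: [-0.1, 0.5, -0.7]
opening: 0.0319
time: 7.88
eef_pos: [0.6263, -0.1226, 0.2722]
tcp_rot: [-179.9, 0.0, 80.2]
ft_force: [-0.2, 0.0, -1.5]
opening: 0.032
time: 8.5
eef_pos: [0.6253, -0.2493, 0.2721]
tcp_rot: [-179.9, 0.0, 80.2]
ft_force: [1.0, -0.5, -0.7]
opening: 0.0318
now [ 0.6253 -0.2493  0.2721] [-179.9    0.    80.2] shift(cur axes)/25mm [-3.91  0.77  6.8 ] shift(target axes) [-3.91  0.78  6.8 ] turn/10deg [-0.01  0.    0.02]
```

```bash
python3 -m inch '[{"gripper":20,"tx":-1,"ty":0.2,"tz":0.3,"ax":0,"ay":0,"az":0},{"gripper":20,"tx":-1,"ty":0.2,"tz":0.5,"ax":0,"ay":0,"az":0},{"gripper":20,"tx":-1,"ty":0.2,"tz":0.8,"ax":0,"ay":0,"az":0},{"gripper":20,"tx":-0.9,"ty":0.17,"tz":1,"ax":0,"ay":0,"az":0},{"gripper":20,"tx":0,"ty":0,"tz":1,"ax":0,"ay":0,"az":0}]' && python3 -m inch '[{"gripper":20,"tx":0,"ty":0,"tz":1,"ax":0,"ay":0,"az":0},{"gripper":20,"tx":0,"ty":0,"tz":1,"ax":0,"ay":0,"az":0},{"gripper":20,"tx":0,"ty":0,"tz":0.8,"ax":0,"ay":0,"az":0},{"gripper":20,"tx":0,"ty":0,"tz":0.3,"ax":0,"ay":0,"az":0},{"gripper":46,"tx":0,"ty":0,"tz":0,"ax":0,"ay":0,"az":0}]' && python3 -m inch '[{"gripper":46,"tx":0,"ty":0,"tz":0,"ax":0,"ay":0,"az":0},{"gripper":46,"tx":0,"ty":0,"tz":-0.6,"ax":0,"ay":0,"az":0},{"gripper":46,"tx":0,"ty":0,"tz":-1,"ax":0,"ay":0,"az":0},{"gripper":46,"tx":0,"ty":0,"tz":-1,"ax":0,"ay":0,"az":0},{"gripper":46,"tx":0,"ty":0,"tz":-1,"ax":0,"ay":0,"az":0}]' && python3 - <<'E'
from h import *
f=arm.grab_frame("top")
for r in find(f): print(*r)
plan(.659,-.0826,.26,81)
E
```

```text
time: 9.12
eef_pos: [0.6262, -0.3507, 0.1813]
tcp_rot: [-179.9, 0.1, 80.1]
ft_force: [-0.4, -0.5, -0.6]
opening: 0.032
time: 9.75
eef_pos: [0.6281, -0.3471, 0.1051]
tcp_rot: [-180.0, -0.0, 80.1]
ft_force: [-1.2, 0.1, -0.5]
opening: 0.0384
time: 10.38
eef_pos: [0.6285, -0.3471, 0.198]
tcp_rot: [179.9, 0.0, 80.0]
ft_force: [-0.7, -0.8, 0.3]
opening: 0.0463
bench chipped 0.371 bent 0.362 [ 0.6407 -0.4591] 143.2 [400. 176.] 440
tray bent 0.871 good 0.752 [ 0.6388 -0.0791] 189.7 [299. 165.] 216
tray good 0.891 bent 0.794 [ 0.5468 -0.0943] 10.9 [301. 193.] 237
tray good 0.888 bent 0.793 [0.5348 0.008 ] 15.3 [270. 196.] 229
bench good 0.634 bent 0.569 [ 0.5186 -0.2125] 136.1 [334. 206.] 252
bench short 0.542 chipped 0.493 [ 0.4978 -0.5531] 20.2 [430. 215.] 92
bench bent 0.855 good 0.749 [ 0.417  -0.3954] 9.7 [383. 237.] 203
bench good 0.895 bent 0.803 [ 0.3999 -0.3238] 165.7 [365. 241.] 228
now [ 0.6297 -0.348   0.2019] [1.796e+02 1.000e-01 8.000e+01] shift(cur axes)/25mm [10.65 -0.67 -2.35] shift(target axes) [10.67 -0.5  -2.32] turn/10deg [ 0.04  0.01 -0.1 ]
```

```bash
python3 -m inch '[{"gripper":48,"tx":0.5,"ty":0,"tz":-1,"ax":0,"ay":0,"az":0},{"gripper":48,"tx":1,"ty":-0.06,"tz":-1,"ax":0,"ay":0,"az":0},{"gripper":48,"tx":1,"ty":-0.06,"tz":-0.4,"ax":0,"ay":0,"az":0},{"gripper":48,"tx":1,"ty":-0.06,"tz":0,"ax":0,"ay":0,"az":0},{"gripper":48,"tx":1,"ty":-0.06,"tz":0,"ax":0,"ay":0,"az":0}]' && python3 -m inch '[{"gripper":48,"tx":1,"ty":-0.06,"tz":0,"ax":0,"ay":0,"az":0},{"gripper":48,"tx":1,"ty":-0.06,"tz":0,"ax":0,"ay":0,"az":0},{"gripper":48,"tx":1,"ty":-0.06,"tz":0,"ax":0,"ay":0,"az":0},{"gripper":48,"tx":1,"ty":-0.06,"tz":0,"ax":0,"ay":0,"az":0},{"gripper":48,"tx":1,"ty":-0.06,"tz":0,"ax":0,"ay":0,"az":0}]' && python3 -m inch '[{"gripper":48,"tx":1,"ty":-0.06,"tz":0,"ax":0,"ay":0,"az":0},{"gripper":48,"tx":0.15,"ty":0,"tz":0,"ax":0,"ay":0,"az":-0.05}]' && python3 - <<'E'
from h import *
plan(.6588,-.0826,.196,80.5)
g=arm.grab_frame("side")
cv2.imwrite("pics/a2.png",cv2.resize(g["pixels"][130:280,200:400],None,fx=4,fy=4)[:,:,::-1])
E
```

```text
time: 11.05
eef_pos: [0.6421, -0.2343, 0.2568]
tcp_rot: [179.9, -0.0, 80.0]
ft_force: [1.9, -0.1, 0.5]
opening: 0.048
time: 11.68
eef_pos: [0.6564, -0.1099, 0.2566]
tcp_rot: [179.9, -0.0, 80.0]
ft_force: [-0.9, 0.3, -0.6]
opening: 0.0482
time: 11.92
eef_pos: [0.6601, -0.0798, 0.2562]
tcp_rot: [179.9, -0.1, 80.7]
ft_force: [-0.2, 0.2, 0.2]
opening: 0.048
now [ 0.6601 -0.0798  0.2562] [ 1.799e+02 -1.000e-01  8.070e+01] shift(cur axes)/25mm [-0.12 -0.04  2.41] shift(target axes) [-0.12 -0.03  2.41] turn/10deg [ 0.01 -0.01  0.02]
```

View pics/a2.png

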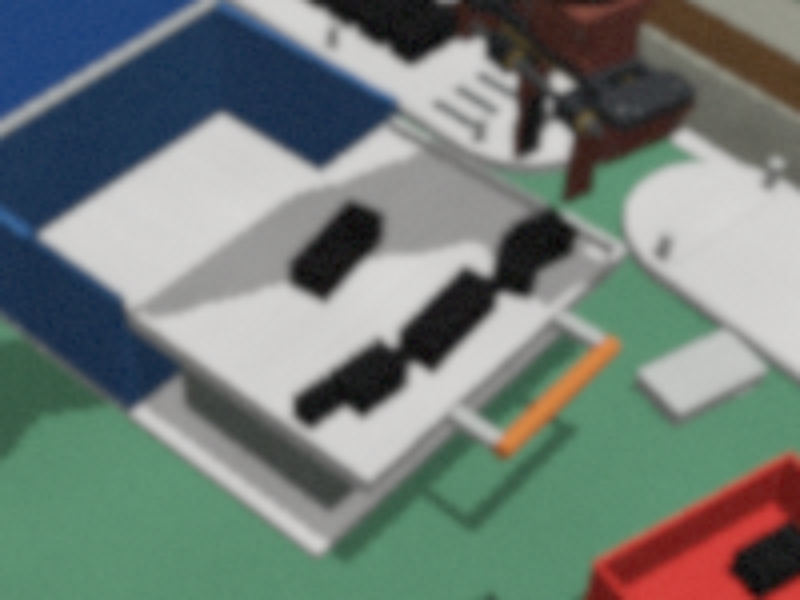

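The short piece is in the bin (crop 770,560), and the fingers hang above the bent piece's far arm (crop 550,190).

```bash
python3 -m inch '[{"gripper":48,"tx":-0.12,"ty":0,"tz":1,"ax":0,"ay":0,"az":0},{"gripper":48,"tx":0,"ty":0,"tz":1,"ax":0,"ay":0,"az":0},{"gripper":48,"tx":0,"ty":0,"tz":0.4,"ax":0,"ay":0,"az":0},{"gripper":20,"tx":0,"ty":0,"tz":0,"ax":0,"ay":0,"az":0},{"gripper":20,"tx":0,"ty":0,"tz":0,"ax":0,"ay":0,"az":0}]' 30 && python3 -m inch '[{"gripper":20,"tx":0,"ty":0,"tz":0,"ax":0,"ay":0,"az":0},{"gripper":20,"tx":0,"ty":0,"tz":-0.6,"ax":0,"ay":0,"az":0},{"gripper":20,"tx":0,"ty":0,"tz":-1,"ax":0,"ay":0,"az":0},{"gripper":20,"tx":0,"ty":0,"tz":-1,"ax":0,"ay":0,"az":0},{"gripper":20,"tx":0,"ty":0,"tz":-1,"ax":0,"ay":0,"az":0}]'; python3 -c "
from h import *
plan(.615,-.418,.103,80)"
```

```text
time: 12.6
eef_pos: [0.6596, -0.0856, 0.1963]
tcp_rot: [179.9, -0.0, 80.5]
ft_force: [0.3, -0.1, -0.9]
opening: 0.0319
time: 13.22
eef_pos: [0.6591, -0.085, 0.2872]
tcp_rot: [180.0, -0.0, 80.5]
ft_force: [-0.7, 0.5, -0.9]
opening: 0.0318
now [ 0.6591 -0.085   0.2872] [180.   -0.   80.5] shift(cur axes)/25mm [-13.43   0.45   7.37] shift(target axes) [-13.43   0.58   7.37] turn/10deg [ 0.   -0.    0.05]
```

```bash
python3 -m inch '[{"gripper":20,"tx":-1,"ty":0.1,"tz":0,"ax":0,"ay":0,"az":0},{"gripper":20,"tx":-1,"ty":0.1,"tz":0,"ax":0,"ay":0,"az":0},{"gripper":20,"tx":-1,"ty":0.1,"tz":0,"ax":0,"ay":0,"az":0},{"gripper":20,"tx":-1,"ty":0.1,"tz":0,"ax":0,"ay":0,"az":0},{"gripper":20,"tx":-1,"ty":0.1,"tz":0,"ax":0,"ay":0,"az":0}]' && python3 -m inch '[{"gripper":20,"tx":-1,"ty":0.1,"tz":0,"ax":0,"ay":0,"az":0},{"gripper":20,"tx":-1,"ty":0.1,"tz":0,"ax":0,"ay":0,"az":0},{"gripper":20,"tx":-1,"ty":0.1,"tz":0,"ax":0,"ay":0,"az":0},{"gripper":20,"tx":-1,"ty":0.1,"tz":0,"ax":0,"ay":0,"az":0},{"gripper":20,"tx":-1,"ty":0.1,"tz":0,"ax":0,"ay":0,"az":0}]' && python3 -m inch '[{"gripper":20,"tx":-1,"ty":0.1,"tz":0.4,"ax":0,"ay":0,"az":0},{"gripper":20,"tx":-1,"ty":0,"tz":1,"ax":0,"ay":0,"az":0},{"gripper":20,"tx":-1,"ty":0,"tz":1,"ax":0,"ay":0,"az":0},{"gripper":20,"tx":0,"ty":0,"tz":1,"ax":0,"ay":0,"az":0},{"gripper":20,"tx":0,"ty":0,"tz":1,"ax":0,"ay":0,"az":0}]' && python3 -m inch '[{"gripper":20,"tx":0,"ty":0,"tz":1,"ax":0,"ay":0,"az":0},{"gripper":20,"tx":0,"ty":0,"tz":1,"ax":0,"ay":0,"az":0},{"gripper":20,"tx":0,"ty":0,"tz":0.8,"ax":0,"ay":0,"az":0},{"gripper":42,"tx":0,"ty":0,"tz":0.15,"ax":0,"ay":0,"az":0},{"gripper":42,"tx":0,"ty":0,"tz":0,"ax":0,"ay":0,"az":0}]'
```

```text
time: 13.85
eef_pos: [0.6508, -0.211, 0.2864]
tcp_rot: [179.9, -0.0, 80.5]
ft_force: [0.2, 0.0, -0.9]
opening: 0.0314
time: 14.48
eef_pos: [0.6425, -0.3364, 0.2864]
tcp_rot: [180.0, 0.0, 80.5]
ft_force: [0.1, -0.1, -1.8]
opening: 0.0319
time: 15.1
eef_pos: [0.6326, -0.4106, 0.1754]
tcp_rot: [180.0, 0.0, 80.5]
ft_force: [0.0, 0.3, -1.1]
opening: 0.0318
time: 15.72
eef_pos: [0.6331, -0.4104, 0.1023]
tcp_rot: [179.9, 0.0, 80.5]
ft_force: [-0.0, -0.5, 0.4]
opening: 0.0415
```

```bash
python3 -m inch '[{"gripper":42,"tx":0,"ty":0,"tz":-0.6,"ax":0,"ay":0,"az":0},{"gripper":42,"tx":0,"ty":0,"tz":-1,"ax":0,"ay":0,"az":0},{"gripper":42,"tx":0,"ty":0,"tz":-1,"ax":0,"ay":0,"az":0},{"gripper":42,"tx":0,"ty":0,"tz":-1,"ax":0,"ay":0,"az":0},{"gripper":50,"tx":1,"ty":-0.5,"tz":-1,"ax":0,"ay":0,"az":0}]'; python3 - <<'E'
from h import *
f=arm.grab_frame("top");g=arm.grab_frame("side")
for r in find(f): print(*r)
plan(.468,-.0993,.194,91)
cv2.imwrite("pics/a3.png",np.hstack([cv2.resize(f["pixels"][140:260,280:420],None,fx=2.8,fy=2.8),cv2.resize(g["pixels"][230:350,320:460],None,fx=2.8,fy=2.8)])[:,:,::-1])
E
```

```text
time: 16.35
eef_pos: [0.6241, -0.3856, 0.2197]
tcp_rot: [179.8, 0.1, 80.4]
ft_force: [0.7, -0.1, 0.3]
opening: 0.0481
bench chipped 0.436 good 0.39 [ 0.6347 -0.5118] 141.1 [408. 185.] 337
tray good 0.883 bent 0.796 [ 0.5478 -0.0945] 10.1 [301. 193.] 236
tray good 0.888 bent 0.793 [0.5348 0.008 ] 15.3 [270. 196.] 229
bench good 0.572 chipped 0.507 [ 0.5202 -0.2542] 130.8 [344. 207.] 275
bench short 0.555 chipped 0.498 [ 0.4989 -0.5549] 20.6 [430. 215.] 95
bench bent 0.863 good 0.764 [ 0.4178 -0.3954] 10.4 [383. 237.] 205
now [ 0.6261 -0.382   0.2222] [179.6   0.   80.6] shift(cur axes)/25mm [10.13 -8.09  1.07] shift(target axes) [11.42 -6.13  1.13] turn/10deg [ 0.04  0.01 -1.04]
```

View pics/a3.png

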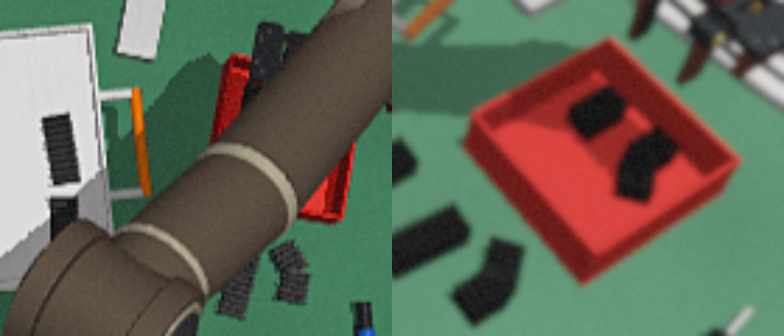

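```bash
python3 -m inch '[{"gripper":50,"tx":0.92,"ty":-0.735,"tz":-0.8,"ax":0,"ay":0,"az":0},{"gripper":50,"tx":0.92,"ty":-0.735,"tz":-0.8,"ax":0,"ay":0,"az":0},{"gripper":50,"tx":0.92,"ty":-0.735,"tz":0,"ax":0,"ay":0,"az":0},{"gripper":50,"tx":0.92,"ty":-0.735,"tz":0,"ax":0,"ay":0,"az":0},{"gripper":50,"tx":0.92,"ty":-0.735,"tz":0,"ax":0,"ay":0,"az":0}]' && python3 -m inch '[{"gripper":50,"tx":0.92,"ty":-0.735,"tz":0,"ax":0,"ay":0,"az":0},{"gripper":50,"tx":0.92,"ty":-0.735,"tz":0,"ax":0,"ay":0,"az":0},{"gripper":50,"tx":0.92,"ty":-0.735,"tz":0,"ax":0,"ay":0,"az":0},{"gripper":50,"tx":0.92,"ty":-0.735,"tz":0,"ax":0,"ay":0,"az":0},{"gripper":50,"tx":0.92,"ty":-0.735,"tz":0,"ax":0,"ay":0,"az":0}]' && python3 -m inch '[{"gripper":50,"tx":0.92,"ty":-0.735,"tz":0,"ax":0,"ay":0,"az":0},{"gripper":50,"tx":0,"ty":0,"tz":0,"ax":0,"ay":0,"az":-1}]' && python3 - <<'E'
from h import *
plan(.468,-.0993,.194,91)
f=arm.grab_frame("top");g=arm.grab_frame("side")
for r in find(f): print(*r)
cv2.imwrite("pics/a4.png",np.hstack([cv2.resize(f["pixels"][140:280,240:400],None,fx=2.4,fy=2.4),cv2.resize(g["pixels"][150:290,220:380],None,fx=2.4,fy=2.4)])[:,:,::-1])
E
```

```text
time: 17.08
eef_pos: [0.5525, -0.2546, 0.2575]
tcp_rot: [179.9, 0.0, 80.5]
ft_force: [0.0, 0.3, -0.4]
opening: 0.05
time: 17.7
eef_pos: [0.481, -0.126, 0.2574]
tcp_rot: [179.9, -0.0, 80.5]
ft_force: [0.6, 0.7, 1.0]
opening: 0.0502
time: 17.95
eef_pos: [0.4664, -0.0991, 0.2573]
tcp_rot: [179.9, -0.1, 90.8]
ft_force: [0.2, -1.0, 0.1]
opening: 0.0499
now [ 0.4664 -0.0991  0.2573] [ 1.799e+02 -1.000e-01  9.080e+01] shift(cur axes)/25mm [-0.01  0.06  2.53] shift(target axes) [-0.01  0.06  2.53] turn/10deg [ 0.01 -0.01 -0.02]
bench short 0.826 chipped 0.69 [ 0.6278 -0.3436] 163.4 [371. 177.] 131
bench bent 0.771 chipped 0.731 [ 0.6139 -0.4027] 193.5 [389. 181.] 181
tray chipped 0.327 good 0.286 [ 0.5886 -0.1227] 272.4 [315. 185.] 145
bench chipped 0.641 bent 0.559 [ 0.5075 -0.2038] 3.5 [332. 210.] 124
bench short 0.542 chipped 0.492 [ 0.4986 -0.5528] 22.3 [430. 215.] 93
bench good 0.9 bent 0.802 [ 0.4144 -0.2451] 349.3 [342. 237.] 221
bench bent 0.868 good 0.762 [ 0.4169 -0.3952] 10.2 [383. 237.] 207
bench good 0.9 bent 0.806 [ 0.3999 -0.3232] 166.2 [364. 241.] 229
```

View pics/a4.png

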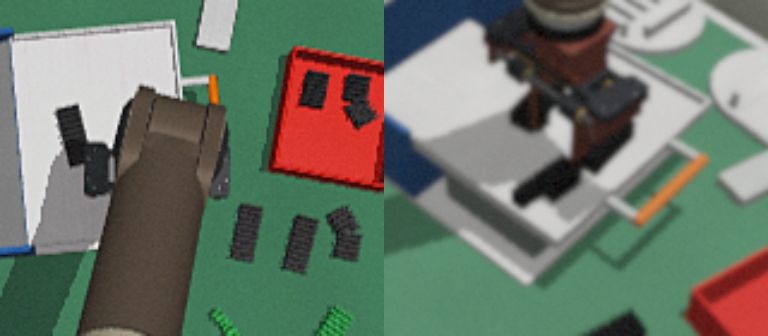

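The chipped piece sits between the fingers in the side crop (550,185), and the short and bent pieces are in the bin. Going down.

```bash
python3 -m inch '[{"gripper":50,"tx":0,"ty":0.06,"tz":1,"ax":0,"ay":0,"az":0},{"gripper":50,"tx":0,"ty":0,"tz":1,"ax":0,"ay":0,"az":0},{"gripper":50,"tx":0,"ty":0,"tz":0.5,"ax":0,"ay":0,"az":0},{"gripper":20,"tx":0,"ty":0,"tz":0,"ax":0,"ay":0,"az":0},{"gripper":20,"tx":0,"ty":0,"tz":0,"ax":0,"ay":0,"az":0}]' 30 && python3 -m inch '[{"gripper":20,"tx":0,"ty":0,"tz":0,"ax":0,"ay":0,"az":0},{"gripper":20,"tx":0,"ty":0,"tz":-0.6,"ax":0,"ay":0,"az":0},{"gripper":20,"tx":0,"ty":0,"tz":-1,"ax":0,"ay":0,"az":0.5},{"gripper":20,"tx":0,"ty":0,"tz":-1,"ax":0,"ay":0,"az":0.5},{"gripper":20,"tx":0,"ty":0,"tz":-1,"ax":0,"ay":0,"az":0}]'; python3 -c "
from h import *
plan(.564,-.338,.103,80)"
```

```text
time: 18.68
eef_pos: [0.4688, -0.1009, 0.1946]
tcp_rot: [179.9, 0.0, 90.4]
ft_force: [-1.1, -2.3, -0.9]
opening: 0.0335
time: 19.3
eef_pos: [0.4682, -0.1006, 0.2859]
tcp_rot: [179.9, -0.0, 80.4]
ft_force: [0.5, 0.5, -0.2]
opening: 0.0317
now [ 0.4682 -0.1006  0.2859] [179.9  -0.   80.4] shift(cur axes)/25mm [-8.73  5.35  7.32] shift(target axes) [-8.69  5.42  7.31] turn/10deg [ 0.01 -0.    0.04]
```

```bash
python3 -m inch '[{"gripper":20,"tx":-0.873,"ty":0.57,"tz":0,"ax":0,"ay":0,"az":0},{"gripper":20,"tx":-0.873,"ty":0.57,"tz":0,"ax":0,"ay":0,"az":0},{"gripper":20,"tx":-0.873,"ty":0.57,"tz":0,"ax":0,"ay":0,"az":0},{"gripper":20,"tx":-0.873,"ty":0.57,"tz":0,"ax":0,"ay":0,"az":0},{"gripper":20,"tx":-0.873,"ty":0.57,"tz":0,"ax":0,"ay":0,"az":0}]' && python3 -m inch '[{"gripper":20,"tx":-0.873,"ty":0.57,"tz":0,"ax":0,"ay":0,"az":0},{"gripper":20,"tx":-0.873,"ty":0.57,"tz":0,"ax":0,"ay":0,"az":0},{"gripper":20,"tx":-0.873,"ty":0.57,"tz":0,"ax":0,"ay":0,"az":0},{"gripper":20,"tx":-0.873,"ty":0.57,"tz":0.4,"ax":0,"ay":0,"az":0},{"gripper":20,"tx":-0.873,"ty":0.57,"tz":1,"ax":0,"ay":0,"az":0}]' && python3 -m inch '[{"gripper":20,"tx":0,"ty":0,"tz":1,"ax":0,"ay":0,"az":0},{"gripper":20,"tx":0,"ty":0,"tz":1,"ax":0,"ay":0,"az":0},{"gripper":20,"tx":0,"ty":0,"tz":1,"ax":0,"ay":0,"az":0},{"gripper":20,"tx":0,"ty":0,"tz":1,"ax":0,"ay":0,"az":0},{"gripper":20,"tx":0,"ty":0,"tz":1,"ax":0,"ay":0,"az":0}]' && python3 -m inch '[{"gripper":20,"tx":0,"ty":0,"tz":0.7,"ax":0,"ay":0,"az":0},{"gripper":20,"tx":0,"ty":0,"tz":0.2,"ax":0,"ay":0,"az":0},{"gripper":42,"tx":0,"ty":0,"tz":0,"ax":0,"ay":0,"az":0},{"gripper":42,"tx":0,"ty":0,"tz":0,"ax":0,"ay":0,"az":0},{"gripper":42,"tx":0,"ty":0,"tz":-0.7,"ax":0,"ay":0,"az":0}]' && python3 -m inch '[{"gripper":42,"tx":0,"ty":0,"tz":-1,"ax":0,"ay":0,"az":0},{"gripper":42,"tx":0,"ty":0,"tz":-1,"ax":0,"ay":0,"az":0},{"gripper":50,"tx":0,"ty":0,"tz":-1,"ax":0,"ay":0,"az":0}]'; python3 - <<'E'
from h import *
f=arm.grab_frame("top");g=arm.grab_frame("side")
for r in find(f): print(*r)
plan(.397,-.392,.17,80.2)
cv2.imwrite("pics/a5.png",np.hstack([cv2.resize(f["pixels"][140:260,280:420],None,fx=2.8,fy=2.8),cv2.resize(g["pixels"][230:350,320:460],None,fx=2.8,fy=2.8)])[:,:,::-1])
E
```

```text
time: 19.92
eef_pos: [0.5209, -0.2206, 0.2852]
tcp_rot: [179.9, -0.0, 80.5]
ft_force: [0.0, 0.3, -1.4]
opening: 0.0319
time: 20.55
eef_pos: [0.5739, -0.3402, 0.2511]
tcp_rot: [179.8, 0.0, 80.5]
ft_force: [0.6, -0.3, -1.8]
opening: 0.032
time: 21.18
eef_pos: [0.5733, -0.3391, 0.1244]
tcp_rot: [180.0, -0.0, 80.5]
ft_force: [0.6, 1.1, -1.0]
opening: 0.032
time: 21.8
eef_pos: [0.5725, -0.339, 0.1192]
tcp_rot: [-179.9, -0.0, 80.5]
ft_force: [-0.3, 0.0, -0.5]
opening: 0.0422
time: 22.18
eef_pos: [0.5731, -0.3395, 0.1966]
tcp_rot: [179.9, 0.0, 80.5]
ft_force: [0.8, -0.3, -0.0]
opening: 0.0481
tray good 0.888 bent 0.796 [ 0.5469 -0.0944] 190.0 [301. 193.] 237
tray good 0.886 bent 0.796 [0.5353 0.0081] 14.8 [270. 196.] 229
bench good 0.621 bent 0.554 [ 0.4661 -0.1987] 314.3 [330. 220.] 312
bench short 0.541 chipped 0.496 [ 0.4973 -0.5558] 23.3 [430. 215.] 93
bench bent 0.867 good 0.768 [ 0.4169 -0.3953] 10.0 [383. 237.] 207
now [ 0.5742 -0.3405  0.1986] [1.796e+02 1.000e-01 8.050e+01] shift(cur axes)/25mm [-3.2  -6.66  1.11] shift(target axes) [-3.24 -6.63  1.15] turn/10deg [0.04 0.01 0.03]
```

View pics/a5.png

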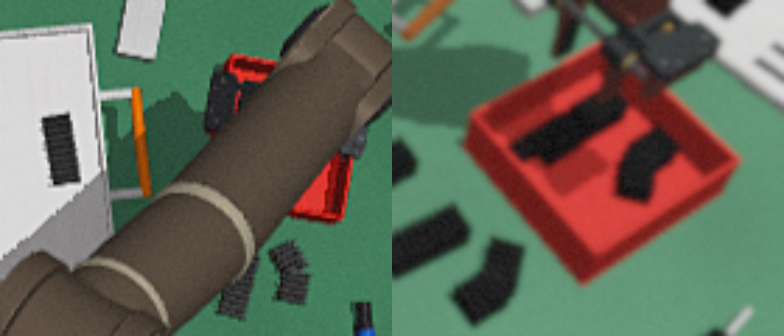

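```bash
python3 -m inch '[{"gripper":50,"tx":-0.457,"ty":-0.95,"tz":0,"ax":0,"ay":0,"az":0},{"gripper":50,"tx":-0.457,"ty":-0.95,"tz":0,"ax":0,"ay":0,"az":0},{"gripper":50,"tx":-0.457,"ty":-0.95,"tz":0,"ax":0,"ay":0,"az":0},{"gripper":50,"tx":-0.457,"ty":-0.95,"tz":0,"ax":0,"ay":0,"az":0},{"gripper":50,"tx":-0.457,"ty":-0.95,"tz":0,"ax":0,"ay":0,"az":0}]' && python3 -m inch '[{"gripper":50,"tx":-0.457,"ty":-0.95,"tz":0,"ax":0,"ay":0,"az":0},{"gripper":50,"tx":-0.457,"ty":-0.95,"tz":1,"ax":0,"ay":0,"az":0},{"gripper":50,"tx":0,"ty":0,"tz":0,"ax":0,"ay":0,"az":0}]'; python3 - <<'E'
from h import *
plan(.397,-.392,.087,80.2)
f=arm.grab_frame("top");g=arm.grab_frame("side")
for r in find(f): print(*r)
cv2.imwrite("pics/a6.png",np.hstack([cv2.resize(f["pixels"][140:280,300:440],None,fx=2.8,fy=2.8),cv2.resize(g["pixels"][250:390,290:430],None,fx=2.8,fy=2.8)])[:,:,::-1])
E
```

```text
time: 22.9
eef_pos: [0.4454, -0.3762, 0.1942]
tcp_rot: [180.0, 0.0, 80.5]
ft_force: [-0.1, 0.6, -0.2]
opening: 0.0497
time: 23.28
eef_pos: [0.3929, -0.391, 0.168]
tcp_rot: [-179.8, -0.1, 80.3]
ft_force: [0.8, 0.6, -0.3]
opening: 0.05
now [ 0.3929 -0.391   0.168 ] [-1.798e+02 -1.000e-01  8.030e+01] shift(cur axes)/25mm [-0.02  0.18  3.24] shift(target axes) [-0.01  0.17  3.24] turn/10deg [-0.02 -0.01  0.01]
bench short 0.81 chipped 0.671 [ 0.6292 -0.3447] 346.2 [371. 177.] 128
bench bent 0.765 chipped 0.718 [ 0.6131 -0.4032] 189.9 [389. 181.] 180
tray good 0.887 bent 0.801 [ 0.5469 -0.0945] 10.1 [301. 193.] 237
tray good 0.885 bent 0.792 [0.5337 0.0076] 194.7 [270. 196.] 228
bench chipped 0.749 bent 0.661 [ 0.5553 -0.3328] 168.8 [367. 195.] 153
bench short 0.532 chipped 0.445 [ 0.4965 -0.5497] 176.0 [430. 215.] 97
bench good 0.941 bent 0.8 [ 0.4135 -0.2456] 169.6 [342. 237.] 235
bench good 0.397 chipped 0.386 [ 0.3252 -0.4656] 129.9 [410. 261.] 445
```

View pics/a6.png

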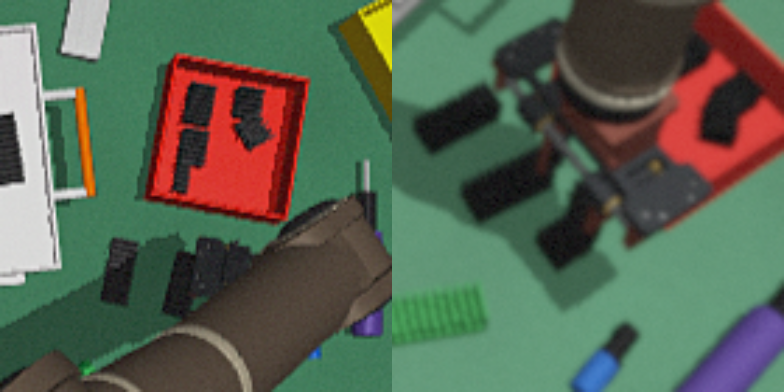

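```bash
python3 -m inch '[{"gripper":50,"tx":0,"ty":0.17,"tz":1,"ax":0,"ay":0,"az":0},{"gripper":50,"tx":0,"ty":0,"tz":1,"ax":0,"ay":0,"az":0},{"gripper":50,"tx":0,"ty":0,"tz":1,"ax":0,"ay":0,"az":0},{"gripper":50,"tx":0,"ty":0,"tz":0.2,"ax":0,"ay":0,"az":0},{"gripper":20,"tx":0,"ty":0,"tz":0,"ax":0,"ay":0,"az":0}]' 30 && python3 -m inch '[{"gripper":20,"tx":0,"ty":0,"tz":0,"ax":0,"ay":0,"az":0},{"gripper":20,"tx":0,"ty":0,"tz":0,"ax":0,"ay":0,"az":0},{"gripper":20,"tx":0,"ty":0,"tz":-0.6,"ax":0,"ay":0,"az":0},{"gripper":20,"tx":0,"ty":0,"tz":-1,"ax":0,"ay":0,"az":0},{"gripper":20,"tx":0,"ty":0,"tz":-1,"ax":0,"ay":0,"az":0}]' && python3 -m inch '[{"gripper":20,"tx":0,"ty":0,"tz":-1,"ax":0,"ay":0,"az":0},{"gripper":20,"tx":0,"ty":0,"tz":-1,"ax":0,"ay":0,"az":0},{"gripper":20,"tx":0,"ty":0,"tz":-1,"ax":0,"ay":0,"az":0}]'; python3 -c "
from h import *
plan(.535,-.405,.1,80)"
```

```text
time: 24.0
eef_pos: [0.4007, -0.3915, 0.0894]
tcp_rot: [180.0, 0.0, 80.6]
ft_force: [0.0, -0.9, 0.2]
opening: 0.0435
time: 24.62
eef_pos: [0.3997, -0.3914, 0.1555]
tcp_rot: [180.0, -0.0, 80.5]
ft_force: [-0.0, 0.1, -1.0]
opening: 0.032
time: 25.0
eef_pos: [0.3996, -0.3913, 0.2308]
tcp_rot: [180.0, 0.0, 80.5]
ft_force: [-0.1, -0.0, -0.7]
opening: 0.0322
now [ 0.3996 -0.3913  0.2308] [180.    0.   80.5] shift(cur axes)/25mm [0.36 5.43 5.23] shift(target axes) [0.4  5.43 5.23] turn/10deg [0.   0.   0.05]
```

```bash
python3 -m inch '[{"gripper":20,"tx":0.08,"ty":0.99,"tz":0,"ax":0,"ay":0,"az":0},{"gripper":20,"tx":0.08,"ty":0.99,"tz":0,"ax":0,"ay":0,"az":0},{"gripper":20,"tx":0.08,"ty":0.99,"tz":0,"ax":0,"ay":0,"az":0},{"gripper":20,"tx":0.08,"ty":0.99,"tz":0,"ax":0,"ay":0,"az":0},{"gripper":20,"tx":0.08,"ty":0.98,"tz":0.5,"ax":0,"ay":0,"az":0}]' && python3 -m inch '[{"gripper":20,"tx":0,"ty":0,"tz":1,"ax":0,"ay":0,"az":0},{"gripper":20,"tx":0,"ty":0,"tz":1,"ax":0,"ay":0,"az":0},{"gripper":20,"tx":0,"ty":0,"tz":1,"ax":0,"ay":0,"az":0},{"gripper":20,"tx":0,"ty":0,"tz":1,"ax":0,"ay":0,"az":0},{"gripper":20,"tx":0,"ty":0,"tz":0.6,"ax":0,"ay":0,"az":0}]' && python3 -m inch '[{"gripper":42,"tx":0,"ty":0,"tz":0,"ax":0,"ay":0,"az":0},{"gripper":42,"tx":0,"ty":0,"tz":0,"ax":0,"ay":0,"az":0},{"gripper":42,"tx":0,"ty":0,"tz":-0.7,"ax":0,"ay":0,"az":0},{"gripper":42,"tx":0,"ty":0,"tz":-1,"ax":0,"ay":0,"az":0},{"gripper":42,"tx":0,"ty":0,"tz":-1,"ax":0,"ay":0,"az":0}]' && python3 -m inch '[{"gripper":50,"tx":0.5,"ty":-0.5,"tz":-1,"ax":0,"ay":0,"az":0},{"gripper":50,"tx":1,"ty":-0.7,"tz":0,"ax":0,"ay":0,"az":0},{"gripper":50,"tx":1,"ty":-0.7,"tz":0,"ax":0,"ay":0,"az":0}]'; python3 - <<'E'
from h import *
f=arm.grab_frame("top");g=arm.grab_frame("side")
for r in find(f): print(*r)
plan(.4,-.3235,.17,76.3)
cv2.imwrite("pics/a7.png",np.hstack([cv2.resize(f["pixels"][140:280,300:440],None,fx=2.8,fy=2.8),cv2.resize(g["pixels"][220:360,290:430],None,fx=2.8,fy=2.8)])[:,:,::-1])
E
```

```text
time: 25.62
eef_pos: [0.5243, -0.4023, 0.2183]
tcp_rot: [179.9, 0.0, 80.5]
ft_force: [0.6, 0.8, -1.0]
opening: 0.0321
time: 26.25
eef_pos: [0.5231, -0.4016, 0.101]
tcp_rot: [-180.0, -0.0, 80.5]
ft_force: [0.2, 0.2, -1.2]
opening: 0.0319
time: 26.88
eef_pos: [0.5236, -0.4024, 0.1718]
tcp_rot: [179.9, 0.0, 80.5]
ft_force: [0.3, 0.8, 0.5]
opening: 0.0421
time: 27.25
eef_pos: [0.4868, -0.3323, 0.1963]
tcp_rot: [179.8, 0.0, 80.5]
ft_force: [0.0, -0.1, 0.7]
opening: 0.05
bench short 0.804 chipped 0.675 [ 0.6278 -0.3444] 162.6 [371. 177.] 128
tray good 0.887 bent 0.795 [ 0.5476 -0.0945] 10.8 [301. 193.] 237
tray good 0.888 bent 0.793 [0.5348 0.008 ] 15.3 [270. 196.] 229
bench good 0.348 bent 0.326 [ 0.4071 -0.3803] 135.9 [390. 231.] 448
bench short 0.557 chipped 0.494 [ 0.4992 -0.5541] 25.2 [430. 215.] 96
bench good 0.551 bent 0.513 [ 0.3673 -0.201 ] 310.1 [331. 249.] 391
now [ 0.4865 -0.33    0.1958] [ 1.799e+02 -1.000e-01  8.060e+01] shift(cur axes)/25mm [-0.31 -3.46  1.03] shift(target axes) [-0.56 -3.42  1.03] turn/10deg [ 0.01 -0.01  0.43]
```

View pics/a7.png

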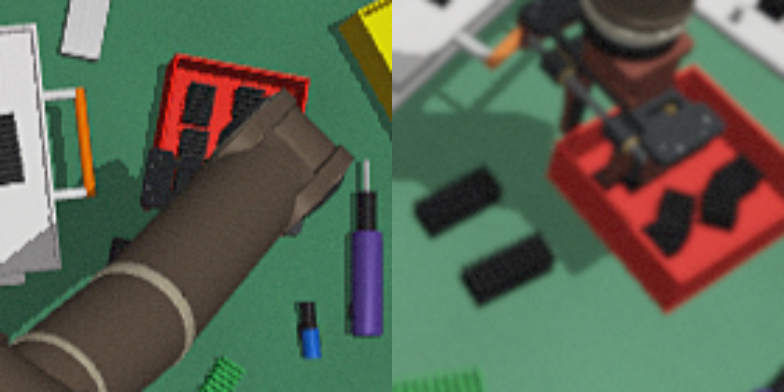

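All four scrap pieces are in the bin, and the two sound pieces remain on the bench. Now the sound one at (365,241).

```bash
python3 -m inch '[{"gripper":52,"tx":-0.08,"ty":-0.87,"tz":0,"ax":0,"ay":0,"az":0},{"gripper":52,"tx":-0.08,"ty":-0.87,"tz":0,"ax":0,"ay":0,"az":0},{"gripper":52,"tx":-0.08,"ty":-0.87,"tz":0,"ax":0,"ay":0,"az":0},{"gripper":52,"tx":-0.08,"ty":-0.87,"tz":0.4,"ax":0,"ay":0,"az":0},{"gripper":52,"tx":0,"ty":0,"tz":1,"ax":0,"ay":0,"az":0.43}]' && python3 -m inch '[{"gripper":52,"tx":0,"ty":0,"tz":1,"ax":0,"ay":0,"az":0},{"gripper":52,"tx":0,"ty":0,"tz":1,"ax":0,"ay":0,"az":0},{"gripper":52,"tx":0,"ty":0,"tz":0.9,"ax":0,"ay":0,"az":0},{"gripper":52,"tx":0,"ty":0,"tz":0,"ax":0,"ay":0,"az":0},{"gripper":20,"tx":0,"ty":0,"tz":0,"ax":0,"ay":0,"az":0}]' && python3 -m inch '[{"gripper":20,"tx":0,"ty":0,"tz":0,"ax":0,"ay":0,"az":0},{"gripper":20,"tx":0,"ty":0,"tz":0,"ax":0,"ay":0,"az":0},{"gripper":20,"tx":0,"ty":0,"tz":-0.6,"ax":0,"ay":0,"az":0},{"gripper":20,"tx":0,"ty":0,"tz":-1,"ax":0,"ay":0,"az":0},{"gripper":20,"tx":0,"ty":0,"tz":-1,"ax":0,"ay":0,"az":0}]' && python3 -m inch '[{"gripper":20,"tx":0,"ty":0,"tz":-1,"ax":0,"ay":0,"az":0},{"gripper":20,"tx":0,"ty":0,"tz":-1,"ax":0,"ay":0,"az":-0.9},{"gripper":20,"tx":0,"ty":0,"tz":-1,"ax":0,"ay":0,"az":-0.9},{"gripper":20,"tx":0,"ty":0,"tz":-1,"ax":0,"ay":0,"az":0},{"gripper":20,"tx":0,"ty":0,"tz":-0.6,"ax":0,"ay":0,"az":0}]'; python3 -c "
from h import *
plan(.632,.015,.2,95)"
```

```text
time: 27.98
eef_pos: [0.3994, -0.3277, 0.1611]
tcp_rot: [179.7, 0.0, 76.0]
ft_force: [0.4, -0.2, 0.1]
opening: 0.052
time: 28.6
eef_pos: [0.4003, -0.3269, 0.0877]
tcp_rot: [179.9, 0.0, 76.2]
ft_force: [0.1, 0.2, -0.1]
opening: 0.0454
time: 29.22
eef_pos: [0.3995, -0.3258, 0.1528]
tcp_rot: [-180.0, -0.0, 76.2]
ft_force: [-1.0, -0.2, -2.0]
opening: 0.0324
time: 29.85
eef_pos: [0.3995, -0.3261, 0.2682]
tcp_rot: [179.9, 0.0, 94.2]
ft_force: [0.9, 0.4, -2.0]
opening: 0.0317
now [ 0.3995 -0.3261  0.2682] [179.9   0.   94.2] shift(cur axes)/25mm [12.93 10.26  2.74] shift(target axes) [12.78 10.45  2.73] turn/10deg [ 0.01  0.   -0.08]
```

```bash
python3 -m inch '[{"gripper":20,"tx":0.994,"ty":0.92,"tz":0,"ax":0,"ay":0,"az":0},{"gripper":20,"tx":0.994,"ty":0.92,"tz":0,"ax":0,"ay":0,"az":0},{"gripper":20,"tx":0.994,"ty":0.92,"tz":0,"ax":0,"ay":0,"az":0},{"gripper":20,"tx":0.994,"ty":0.92,"tz":0,"ax":0,"ay":0,"az":0},{"gripper":20,"tx":0.994,"ty":0.92,"tz":0,"ax":0,"ay":0,"az":0}]' && python3 -m inch '[{"gripper":20,"tx":0.994,"ty":0.92,"tz":0,"ax":0,"ay":0,"az":0},{"gripper":20,"tx":0.994,"ty":0.92,"tz":0,"ax":0,"ay":0,"az":0},{"gripper":20,"tx":0.994,"ty":0.92,"tz":0,"ax":0,"ay":0,"az":0},{"gripper":20,"tx":0.994,"ty":0.92,"tz":0,"ax":0,"ay":0,"az":0},{"gripper":20,"tx":0.994,"ty":0.92,"tz":0,"ax":0,"ay":0,"az":0}]' && python3 -m inch '[{"gripper":20,"tx":0.994,"ty":0.92,"tz":0,"ax":0,"ay":0,"az":0},{"gripper":20,"tx":0,"ty":0,"tz":0,"ax":0,"ay":0,"az":0}]'; python3 - <<'E'
from h import *
f=arm.grab_frame("top");g=arm.grab_frame("side")
plan(.632,-.035,.195,95)
cv2.imwrite("pics/a8.png",np.hstack([cv2.resize(f["pixels"][130:270,220:360],None,fx=2.8,fy=2.8),cv2.resize(g["pixels"][130:270,230:370],None,fx=2.8,fy=2.8)])[:,:,::-1])
E
```

```text
time: 30.48
eef_pos: [0.5055, -0.1926, 0.2665]
tcp_rot: [-180.0, -0.0, 94.2]
ft_force: [0.8, -0.2, -2.5]
opening: 0.0318
time: 31.1
eef_pos: [0.611, -0.0603, 0.2663]
tcp_rot: [-179.9, 0.0, 94.2]
ft_force: [0.4, -0.4, -1.4]
opening: 0.0318
time: 31.35
eef_pos: [0.6327, -0.0314, 0.2657]
tcp_rot: [-179.9, -0.1, 94.5]
ft_force: [-0.2, -0.3, -1.9]
opening: 0.0316
now [ 0.6314 -0.035   0.266 ] [-179.9    0.    94.2] shift(cur axes)/25mm [0.   0.03 2.84] shift(target axes) [-0.    0.02  2.84] turn/10deg [-0.01  0.   -0.08]
```

View pics/a8.png

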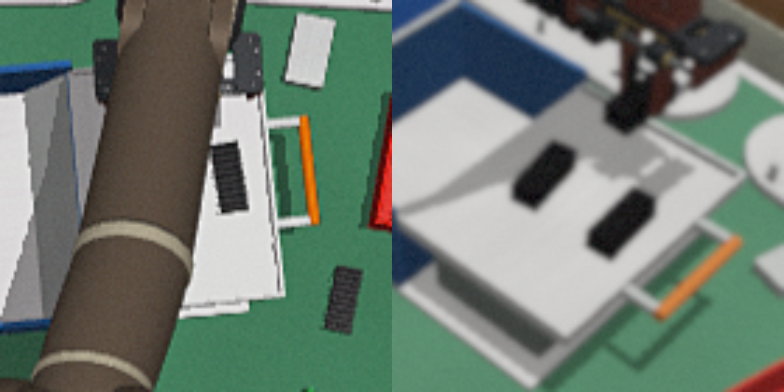

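Still held, with free tray below it between the others and the far rim. Lowering and releasing.

```bash
python3 -m inch '[{"gripper":20,"tx":0,"ty":0,"tz":1,"ax":0,"ay":0,"az":0},{"gripper":20,"tx":0,"ty":0,"tz":1,"ax":0,"ay":0,"az":0},{"gripper":20,"tx":0,"ty":0,"tz":0.6,"ax":0,"ay":0,"az":0},{"gripper":20,"tx":0,"ty":0,"tz":0.24,"ax":0,"ay":0,"az":0},{"gripper":42,"tx":0,"ty":0,"tz":0,"ax":0,"ay":0,"az":0}]' && python3 -m inch '[{"gripper":42,"tx":0,"ty":0,"tz":0,"ax":0,"ay":0,"az":0},{"gripper":42,"tx":0,"ty":0,"tz":0,"ax":0,"ay":0,"az":0},{"gripper":42,"tx":0,"ty":0,"tz":-0.7,"ax":0,"ay":0,"az":0},{"gripper":42,"tx":0,"ty":0,"tz":-1,"ax":0,"ay":0,"az":0},{"gripper":50,"tx":0,"ty":0,"tz":-1,"ax":0,"ay":0,"az":0}]'; python3 -c "
from h import *
plan(.4143,-.2453,.17,79.6)"
```

```text
time: 32.08
eef_pos: [0.6321, -0.0353, 0.1958]
tcp_rot: [180.0, 0.0, 94.2]
ft_force: [0.2, -0.3, 1.2]
opening: 0.0385
time: 32.7
eef_pos: [0.6321, -0.0349, 0.2651]
tcp_rot: [179.9, 0.0, 94.2]
ft_force: [0.4, -0.8, 0.7]
opening: 0.0481
now [ 0.6321 -0.0349  0.2651] [179.9   0.   94.2] shift(cur axes)/25mm [-7.75 -9.31  3.79] shift(target axes) [-9.85 -7.05  3.8 ] turn/10deg [ 0.01 -0.    1.46]
```

```bash
python3 -m inch '[{"gripper":52,"tx":-0.775,"ty":-0.931,"tz":0,"ax":0,"ay":0,"az":0},{"gripper":52,"tx":-0.775,"ty":-0.931,"tz":0,"ax":0,"ay":0,"az":0},{"gripper":52,"tx":-0.775,"ty":-0.931,"tz":0,"ax":0,"ay":0,"az":0},{"gripper":52,"tx":-0.775,"ty":-0.931,"tz":0,"ax":0,"ay":0,"az":0},{"gripper":52,"tx":-0.775,"ty":-0.931,"tz":0,"ax":0,"ay":0,"az":0}]' && python3 -m inch '[{"gripper":52,"tx":-0.775,"ty":-0.931,"tz":0,"ax":0,"ay":0,"az":0},{"gripper":52,"tx":-0.775,"ty":-0.931,"tz":0,"ax":0,"ay":0,"az":0},{"gripper":52,"tx":-0.775,"ty":-0.931,"tz":0,"ax":0,"ay":0,"az":0},{"gripper":52,"tx":-0.775,"ty":-0.931,"tz":0,"ax":0,"ay":0,"az":0},{"gripper":52,"tx":-0.775,"ty":-0.931,"tz":0,"ax":0,"ay":0,"az":0}]' && python3 -m inch '[{"gripper":52,"tx":0,"ty":0,"tz":1,"ax":0,"ay":0,"az":0.75},{"gripper":52,"tx":0,"ty":0,"tz":1,"ax":0,"ay":0,"az":0.71},{"gripper":52,"tx":0,"ty":0,"tz":1,"ax":0,"ay":0,"az":0},{"gripper":52,"tx":0,"ty":0,"tz":0,"ax":0,"ay":0,"az":0}]'; python3 - <<'E'
from h import *
f=arm.grab_frame("top");g=arm.grab_frame("side")
for r in find(f): print(*r)
plan(.4143,-.2453,.087,79.6)
cv2.imwrite("pics/a9.png",np.hstack([cv2.resize(f["pixels"][130:270,220:360],None,fx=2.8,fy=2.8),cv2.resize(g["pixels"][190:330,240:380],None,fx=2.8,fy=2.8)])[:,:,::-1])
E
```

```text
time: 33.33
eef_pos: [0.5225, -0.1408, 0.2644]
tcp_rot: [179.9, 0.0, 94.2]
ft_force: [0.0, 0.7, -0.3]
opening: 0.052
time: 33.95
eef_pos: [0.4136, -0.2461, 0.2643]
tcp_rot: [179.9, 0.0, 94.2]
ft_force: [-0.0, -1.1, 0.4]
opening: 0.052
time: 34.45
eef_pos: [0.4136, -0.245, 0.1878]
tcp_rot: [-179.9, -0.0, 79.6]
ft_force: [0.1, -0.5, 0.2]
opening: 0.0522
tray good 0.926 bent 0.791 [ 0.6312 -0.0334] 1.6 [283. 168.] 235
bench bent 0.769 chipped 0.725 [ 0.6131 -0.4027] 189.9 [389. 181.] 181
tray good 0.89 bent 0.796 [ 0.5469 -0.0944] 10.1 [301. 193.] 237
tray good 0.888 bent 0.793 [0.5348 0.008 ] 15.3 [270. 196.] 229
bench bent 0.745 chipped 0.69 [ 0.5407 -0.4006] 11.3 [385. 203.] 177
bench short 0.455 chipped 0.403 [ 0.4979 -0.551 ] 14.2 [428. 223.] 137
now [ 0.4145 -0.2455  0.1891] [179.9   0.   79.6] shift(cur axes)/25mm [ 0.01 -0.01  4.08] shift(target axes) [ 0.01 -0.01  4.08] turn/10deg [0.01 0.   0.  ]
```

View pics/a9.png

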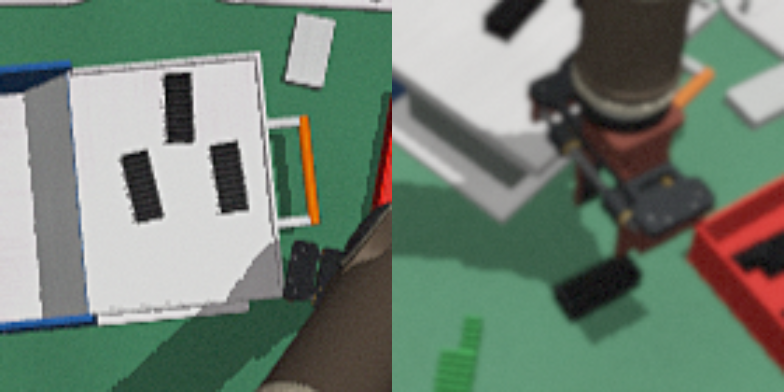

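Lowering straight onto the last sound piece would put the 178 mm gripper body next to the tray rim corner (its edge at about y -0.155, like the body's). I'll turn the gripper a quarter turn and push the piece about 45 mm away from the tray first.

```bash
python3 -m inch '[{"gripper":50,"tx":0,"ty":0,"tz":0,"ax":0,"ay":0,"az":1},{"gripper":50,"tx":0,"ty":0,"tz":0,"ax":0,"ay":0,"az":1},{"gripper":50,"tx":0,"ty":0,"tz":0,"ax":0,"ay":0,"az":1},{"gripper":50,"tx":0,"ty":0,"tz":0,"ax":0,"ay":0,"az":1},{"gripper":50,"tx":0,"ty":0,"tz":0,"ax":0,"ay":0,"az":1}]' && python3 -m inch '[{"gripper":50,"tx":0,"ty":0,"tz":0,"ax":0,"ay":0,"az":1},{"gripper":50,"tx":0,"ty":0,"tz":0,"ax":0,"ay":0,"az":1},{"gripper":50,"tx":0,"ty":0,"tz":0,"ax":0,"ay":0,"az":1},{"gripper":50,"tx":0,"ty":0,"tz":0,"ax":0,"ay":0,"az":1},{"gripper":50,"tx":0,"ty":-1,"tz":0,"ax":0,"ay":0,"az":0}]' && python3 -m inch '[{"gripper":50,"tx":0,"ty":-0.55,"tz":0,"ax":0,"ay":0,"az":0},{"gripper":50,"tx":0,"ty":0,"tz":1,"ax":0,"ay":0,"az":0},{"gripper":50,"tx":0,"ty":0,"tz":0,"ax":0,"ay":0,"az":0}]'; python3 - <<'E'
from h import *
f=arm.grab_frame("top");g=arm.grab_frame("side");print(arm.state()["joint_positions"].round(1))
plan(.421,-.208,.095,-10.4)
cv2.imwrite("pics/b1.png",np.hstack([cv2.resize(f["pixels"][170:310,260:400],None,fx=2.8,fy=2.8),cv2.resize(g["pixels"][190:330,240:380],None,fx=2.8,fy=2.8)])[:,:,::-1])
E
```

```text
time: 35.17
eef_pos: [0.4148, -0.2454, 0.1895]
tcp_rot: [179.9, -0.1, 29.3]
ft_force: [-0.3, -0.2, -1.0]
opening: 0.0499
time: 35.8
eef_pos: [0.4191, -0.2217, 0.1895]
tcp_rot: [180.0, -0.2, -10.7]
ft_force: [0.3, 1.1, 0.1]
opening: 0.0502
time: 36.17
eef_pos: [0.4208, -0.2065, 0.1627]
tcp_rot: [-180.0, 0.1, -10.3]
ft_force: [-0.3, -0.2, 0.4]
opening: 0.0503
[-18.9  25.8  50.  123.  -29.   43.6  39.6]
now [ 0.4212 -0.2074  0.1637] [-180.    -0.   -10.4] shift(cur axes)/25mm [-0.    0.03  2.75] shift(target axes) [-0.    0.02  2.75] turn/10deg [-0. -0. -0.]
```

View pics/b1.png

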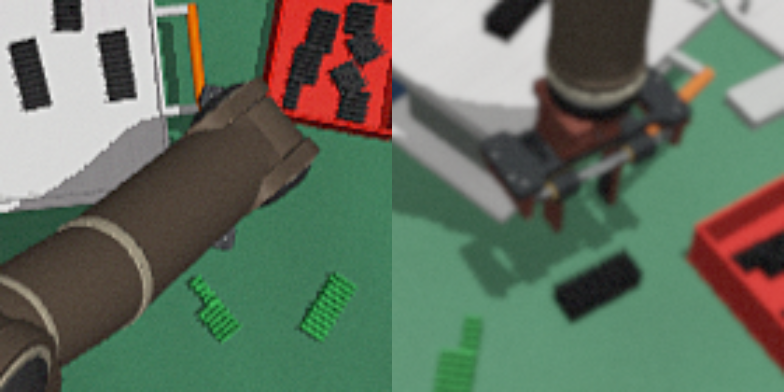

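The body's far end would come down near the bar end (x about 0.495), so I'll shift 30 mm back along the piece. One finger then pushes close to its centre.

```bash
python3 -m inch '[{"gripper":50,"tx":-1,"ty":0.1,"tz":0,"ax":0,"ay":0,"az":0},{"gripper":50,"tx":-0.2,"ty":0.15,"tz":0,"ax":0,"ay":0,"az":0},{"gripper":50,"tx":0,"ty":0,"tz":1,"ax":0,"ay":0,"az":0},{"gripper":50,"tx":0,"ty":0,"tz":1,"ax":0,"ay":0,"az":0},{"gripper":50,"tx":0,"ty":0,"tz":0.75,"ax":0,"ay":0,"az":0}]' && python3 -m inch '[{"gripper":50,"tx":0,"ty":0.3,"tz":0,"ax":0,"ay":0,"az":0},{"gripper":50,"tx":0,"ty":0.4,"tz":0,"ax":0,"ay":0,"az":0},{"gripper":50,"tx":0,"ty":0.4,"tz":0,"ax":0,"ay":0,"az":0},{"gripper":50,"tx":0,"ty":0.4,"tz":0,"ax":0,"ay":0,"az":0},{"gripper":50,"tx":0,"ty":0,"tz":0,"ax":0,"ay":0,"az":0}]'; python3 - <<'E'
from h import *
f=arm.grab_frame("top");g=arm.grab_frame("side")
print([ (r[5],r[6],r[2]) for r in find(f) if r[1]=="good"])
cv2.imwrite("pics/b2.png",np.hstack([cv2.resize(f["pixels"][170:310,260:400],None,fx=2.8,fy=2.8),cv2.resize(g["pixels"][190:330,240:380],None,fx=2.8,fy=2.8)])[:,:,::-1])
E
```

```text
time: 36.9
eef_pos: [0.3914, -0.2082, 0.0938]
tcp_rot: [-180.0, -0.1, -10.4]
ft_force: [-0.8, -0.2, -1.5]
opening: 0.05
time: 37.52
eef_pos: [0.3835, -0.2458, 0.0945]
tcp_rot: [180.0, -0.1, -10.5]
ft_force: [0.1, 1.0, -0.1]
opening: 0.0502
[(array([ 0.6305, -0.0335]), np.float64(1.8), np.float64(0.921)), (array([ 0.5955, -0.3494]), np.float64(336.4), np.float64(0.686)), (array([ 0.5477, -0.0945]), np.float64(190.0), np.float64(0.885)), (array([0.5348, 0.008 ]), np.float64(15.3), np.float64(0.888))]
```

View pics/b2.png

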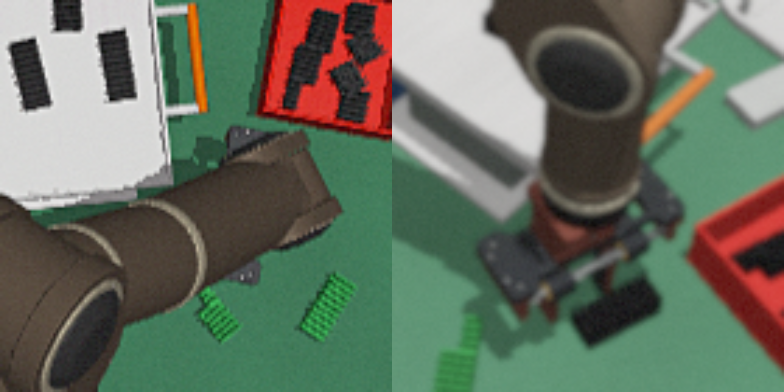

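```bash
python3 -m inch '[{"gripper":50,"tx":0,"ty":0.4,"tz":0,"ax":0,"ay":0,"az":0},{"gripper":50,"tx":0,"ty":0.4,"tz":0,"ax":0,"ay":0,"az":0},{"gripper":50,"tx":0,"ty":0,"tz":0,"ax":0,"ay":0,"az":0},{"gripper":50,"tx":0,"ty":-0.3,"tz":-1,"ax":0,"ay":0,"az":0},{"gripper":50,"tx":0,"ty":0,"tz":-1,"ax":0,"ay":0,"az":0}]' && python3 -m inch '[{"gripper":50,"tx":0,"ty":0,"tz":-1,"ax":0,"ay":0,"az":-1},{"gripper":50,"tx":0,"ty":0,"tz":-1,"ax":0,"ay":0,"az":-1},{"gripper":50,"tx":0,"ty":0,"tz":-1,"ax":0,"ay":0,"az":-1},{"gripper":50,"tx":0,"ty":0,"tz":0,"ax":0,"ay":0,"az":-1},{"gripper":50,"tx":0,"ty":0,"tz":0,"ax":0,"ay":0,"az":-1}]' && python3 -m inch '[{"gripper":50,"tx":0,"ty":0,"tz":0,"ax":0,"ay":0,"az":-1},{"gripper":50,"tx":0,"ty":0,"tz":0,"ax":0,"ay":0,"az":-1},{"gripper":50,"tx":0,"ty":0,"tz":0,"ax":0,"ay":0,"az":-1},{"gripper":50,"tx":0,"ty":0,"tz":0,"ax":0,"ay":0,"az":-1},{"gripper":50,"tx":1,"ty":0,"tz":0,"ax":0,"ay":0,"az":0}]' && python3 -m inch '[{"gripper":50,"tx":1,"ty":0.7,"tz":0,"ax":0,"ay":0,"az":0},{"gripper":50,"tx":1,"ty":0.7,"tz":0,"ax":0,"ay":0,"az":0},{"gripper":50,"tx":1,"ty":0.5,"tz":0,"ax":0,"ay":0,"az":0},{"gripper":50,"tx":1,"ty":0.5,"tz":0,"ax":0,"ay":0,"az":0}]'; python3 - <<'E'
from h import *
f=arm.grab_frame("top");g=arm.grab_frame("side")
for r in find(f): print(*r)
print(arm.state()["joint_positions"].round(1))
cv2.imwrite("pics/b3.png",np.hstack([cv2.resize(f["pixels"][170:310,260:400],None,fx=2.8,fy=2.8),cv2.resize(g["pixels"][190:330,240:380],None,fx=2.8,fy=2.8)])[:,:,::-1])
E
```

```text
time: 38.25
eef_pos: [0.381, -0.2566, 0.1444]
tcp_rot: [-180.0, 0.1, -10.4]
ft_force: [1.3, -0.3, 0.4]
opening: 0.0496
time: 38.88
eef_pos: [0.3815, -0.2569, 0.2195]
tcp_rot: [180.0, -0.0, 39.9]
ft_force: [-0.1, 0.5, 0.4]
opening: 0.0499
time: 39.5
eef_pos: [0.3854, -0.2335, 0.2192]
tcp_rot: [180.0, 0.0, 79.6]
ft_force: [-0.2, 1.0, 0.5]
opening: 0.0501
time: 40.0
eef_pos: [0.4633, -0.1441, 0.2191]
tcp_rot: [-180.0, -0.0, 79.6]
ft_force: [0.6, -0.4, -0.0]
opening: 0.0503
tray good 0.926 bent 0.791 [ 0.6312 -0.0334] 1.6 [283. 168.] 235
bench bent 0.769 chipped 0.725 [ 0.6131 -0.4027] 189.9 [389. 181.] 181
bench good 0.686 chipped 0.63 [ 0.5955 -0.3489] 158.2 [371. 189.] 278
bench chipped 0.343 bent 0.291 [ 0.5974 -0.1977] 262.5 [328. 186.] 81
tray good 0.888 bent 0.793 [0.5348 0.008 ] 15.3 [270. 196.] 229
bench bent 0.743 chipped 0.695 [ 0.5391 -0.4015] 13.4 [385. 203.] 177
bench short 0.557 chipped 0.491 [ 0.4989 -0.5557] 20.6 [430. 215.] 94
bench good 0.901 bent 0.81 [ 0.4049 -0.2944] 168.4 [356. 240.] 226
[-12.9  16.7  29.3 117.3 -10.9  48.5 102.4]
```

View pics/b3.png

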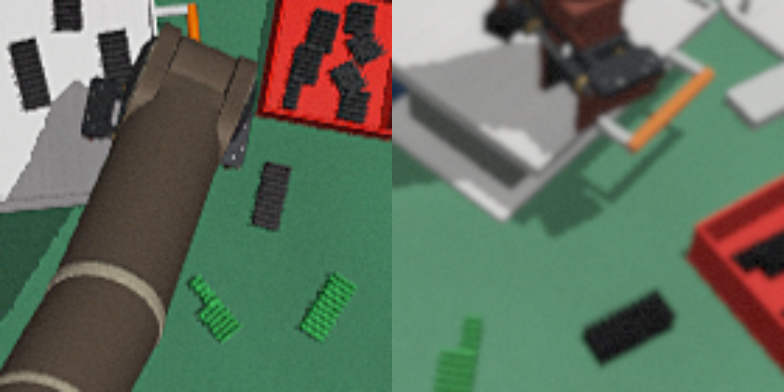

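```bash
python3 -m inch '[{"gripper":52,"tx":-0.905,"ty":-0.172,"tz":0,"ax":0,"ay":0,"az":0},{"gripper":52,"tx":-0.905,"ty":-0.172,"tz":0,"ax":0,"ay":0,"az":0},{"gripper":52,"tx":-0.905,"ty":-0.172,"tz":0,"ax":0,"ay":0,"az":0},{"gripper":52,"tx":-0.905,"ty":-0.172,"tz":0,"ax":0,"ay":0,"az":0},{"gripper":52,"tx":-0.905,"ty":-0.172,"tz":0,"ax":0,"ay":0,"az":0}]' && python3 -m inch '[{"gripper":52,"tx":-0.905,"ty":-0.172,"tz":0,"ax":0,"ay":0,"az":0},{"gripper":52,"tx":-0.905,"ty":-0.172,"tz":0,"ax":0,"ay":0,"az":0.12},{"gripper":52,"tx":0,"ty":0,"tz":1,"ax":0,"ay":0,"az":0},{"gripper":52,"tx":0,"ty":0,"tz":1,"ax":0,"ay":0,"az":0},{"gripper":52,"tx":0,"ty":0,"tz":0,"ax":0,"ay":0,"az":0}]' && python3 -c "
from h import *
plan(.405,-.2944,.087,78.4)"
```

```text
time: 40.72
eef_pos: [0.4201, -0.2536, 0.2191]
tcp_rot: [-180.0, 0.0, 79.5]
ft_force: [0.5, 0.1, -0.2]
opening: 0.0519
time: 41.35
eef_pos: [0.403, -0.2952, 0.1679]
tcp_rot: [-179.8, -0.0, 78.3]
ft_force: [-0.0, -0.2, 0.4]
opening: 0.0518
now [ 0.403  -0.2952  0.1679] [-179.8   -0.    78.3] shift(cur axes)/25mm [0.05 0.08 3.24] shift(target axes) [0.05 0.07 3.24] turn/10deg [-0.02 -0.   -0.01]
```

```bash
python3 -m inch '[{"gripper":52,"tx":0.05,"ty":0.08,"tz":1,"ax":0,"ay":0,"az":0},{"gripper":52,"tx":0,"ty":0,"tz":1,"ax":0,"ay":0,"az":0},{"gripper":52,"tx":0,"ty":0,"tz":1,"ax":0,"ay":0,"az":0},{"gripper":52,"tx":0,"ty":0,"tz":0.22,"ax":0,"ay":0,"az":0},{"gripper":20,"tx":0,"ty":0,"tz":0,"ax":0,"ay":0,"az":0}]' 30 && python3 -m inch '[{"gripper":20,"tx":0,"ty":0,"tz":0,"ax":0,"ay":0,"az":0},{"gripper":20,"tx":0,"ty":0,"tz":0,"ax":0,"ay":0,"az":0},{"gripper":20,"tx":0,"ty":0,"tz":-0.6,"ax":0,"ay":0,"az":0},{"gripper":20,"tx":0,"ty":0,"tz":-1,"ax":0,"ay":0,"az":0},{"gripper":20,"tx":0,"ty":0,"tz":-1,"ax":0,"ay":0,"az":0}]' && python3 -m inch '[{"gripper":20,"tx":0,"ty":0,"tz":-1,"ax":0,"ay":0,"az":0},{"gripper":20,"tx":0,"ty":0,"tz":-1,"ax":0,"ay":0,"az":-0.85},{"gripper":20,"tx":0,"ty":0,"tz":-1,"ax":0,"ay":0,"az":-0.85},{"gripper":20,"tx":0,"ty":0,"tz":-1,"ax":0,"ay":0,"az":0},{"gripper":20,"tx":0,"ty":0,"tz":-0.6,"ax":0,"ay":0,"az":0}]'; python3 -c "
from h import *
plan(.448,-.075,.195,95)"
```

```text
time: 41.98
eef_pos: [0.407, -0.2948, 0.0894]
tcp_rot: [180.0, 0.0, 78.4]
ft_force: [-0.7, 0.4, 0.5]
opening: 0.0452
time: 42.6
eef_pos: [0.4068, -0.2941, 0.1551]
tcp_rot: [-180.0, -0.0, 78.4]
ft_force: [-0.2, -0.3, -1.1]
opening: 0.0317
time: 43.22
eef_pos: [0.4069, -0.2944, 0.2705]
tcp_rot: [179.9, 0.0, 95.4]
ft_force: [0.3, -0.6, -1.0]
opening: 0.0316
now [ 0.4069 -0.2944  0.2705] [179.9   0.   95.4] shift(cur axes)/25mm [8.59 2.46 3.02] shift(target axes) [8.6  2.4  3.02] turn/10deg [0.01 0.   0.04]
```

```bash
python3 -m inch '[{"gripper":20,"tx":0.955,"ty":0.273,"tz":0,"ax":0,"ay":0,"az":0},{"gripper":20,"tx":0.955,"ty":0.273,"tz":0,"ax":0,"ay":0,"az":0},{"gripper":20,"tx":0.955,"ty":0.273,"tz":0,"ax":0,"ay":0,"az":0},{"gripper":20,"tx":0.955,"ty":0.273,"tz":0,"ax":0,"ay":0,"az":0},{"gripper":20,"tx":0.955,"ty":0.273,"tz":0,"ax":0,"ay":0,"az":0}]' && python3 -m inch '[{"gripper":20,"tx":0.955,"ty":0.273,"tz":0,"ax":0,"ay":0,"az":0},{"gripper":20,"tx":0.955,"ty":0.273,"tz":0,"ax":0,"ay":0,"az":0},{"gripper":20,"tx":0.955,"ty":0.273,"tz":0,"ax":0,"ay":0,"az":0},{"gripper":20,"tx":0.955,"ty":0.273,"tz":0,"ax":0,"ay":0,"az":0},{"gripper":20,"tx":0,"ty":0,"tz":0,"ax":0,"ay":0,"az":0}]' ; python3 - <<'E'
from h import *
f=arm.grab_frame("top");g=arm.grab_frame("side")
plan(.448,-.075,.196,95)
cv2.imwrite("pics/b4.png",np.hstack([cv2.resize(f["pixels"][130:270,220:360],None,fx=2.8,fy=2.8),cv2.resize(g["pixels"][130:270,230:370],None,fx=2.8,fy=2.8)])[:,:,::-1])
E
```

```text
time: 43.85
eef_pos: [0.4294, -0.1713, 0.2688]
tcp_rot: [-180.0, -0.0, 95.4]
ft_force: [-0.3, -0.1, -0.9]
opening: 0.0319
time: 44.48
eef_pos: [0.4479, -0.073, 0.2687]
tcp_rot: [-180.0, -0.0, 95.6]
ft_force: [0.7, -0.9, -1.3]
opening: 0.0318
now [ 0.4476 -0.075   0.2687] [-180.     0.    95.4] shift(cur axes)/25mm [0.   0.02 2.91] shift(target axes) [-0.    0.02  2.91] turn/10deg [-0.    0.    0.04]
```

View pics/b4.png

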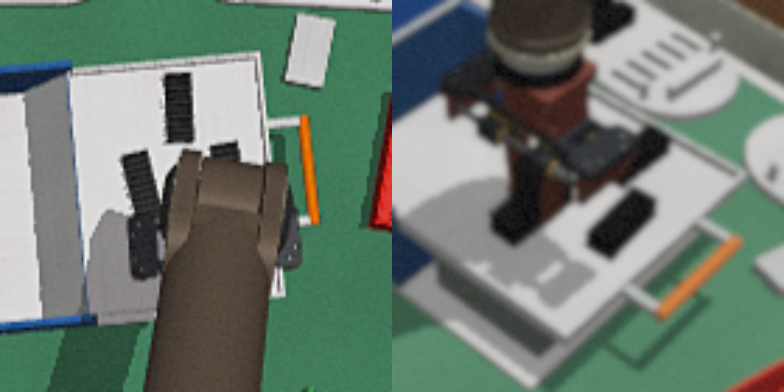

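```bash
python3 -m inch '[{"gripper":20,"tx":0,"ty":0,"tz":1,"ax":0,"ay":0,"az":0},{"gripper":20,"tx":0,"ty":0,"tz":1,"ax":0,"ay":0,"az":0},{"gripper":20,"tx":0,"ty":0,"tz":0.6,"ax":0,"ay":0,"az":0},{"gripper":20,"tx":0,"ty":0,"tz":0.25,"ax":0,"ay":0,"az":0},{"gripper":42,"tx":0,"ty":0,"tz":0,"ax":0,"ay":0,"az":0}]' && python3 -m inch '[{"gripper":42,"tx":0,"ty":0,"tz":0,"ax":0,"ay":0,"az":0},{"gripper":42,"tx":0,"ty":0,"tz":0,"ax":0,"ay":0,"az":0},{"gripper":42,"tx":0,"ty":0,"tz":-0.7,"ax":0,"ay":0,"az":0},{"gripper":42,"tx":0,"ty":0,"tz":-1,"ax":0,"ay":0,"az":0},{"gripper":42,"tx":0,"ty":0,"tz":-1,"ax":0,"ay":0,"az":0}]' && python3 -m inch '[{"gripper":42,"tx":-1,"ty":0.3,"tz":-0.5,"ax":0,"ay":0,"az":0},{"gripper":42,"tx":-1,"ty":0.3,"tz":0,"ax":0,"ay":0,"az":0},{"gripper":42,"tx":-1,"ty":0.3,"tz":0,"ax":0,"ay":0,"az":0},{"gripper":42,"tx":-1,"ty":0.3,"tz":0,"ax":0,"ay":0,"az":0},{"gripper":42,"tx":-1,"ty":0.3,"tz":0,"ax":0,"ay":0,"az":0}]' && python3 -m inch '[{"gripper":42,"tx":-1,"ty":0.3,"tz":0,"ax":0,"ay":0,"az":0},{"gripper":42,"tx":-1,"ty":0.3,"tz":0,"ax":0,"ay":0,"az":0},{"gripper":42,"tx":-1,"ty":0.3,"tz":0,"ax":0,"ay":0,"az":0},{"gripper":42,"tx":-1,"ty":0.3,"tz":0,"ax":0,"ay":0,"az":0},{"gripper":42,"tx":-1,"ty":0.3,"tz":0,"ax":0,"ay":0,"az":0}]'; python3 - <<'E'
from h import *
f=arm.grab_frame("top");g=arm.grab_frame("side");print(arm.state()["joint_positions"].round(1))
for r in find(f): print(*r)
plan(.5,-.35,.3,90)
cv2.imwrite("pics/b5.png",f["pixels"][:,:,::-1]);cv2.imwrite("pics/b5s.png",cv2.resize(g["pixels"][50:290,150:430],None,fx=2.5,fy=2.5)[:,:,::-1])
px=f["pixels"].astype(int)
m=((px[:,:,0]>180)&(px[:,:,1]>70)&(px[:,:,1]<150)&(px[:,:,2]<80)).astype(np.uint8);n,l,s,c=cv2.connectedComponentsWithStats(m)
for i in range(1,n):
  if s[i,4]>30:
    q=np.argwhere(l==i)[:,::-1];r=cv2.minAreaRect(q.astype(np.float32));print(s[i],back(f,c[i],.112),r,back(f,cv2.boxPoints(r),.112).round(4))
E
```

```text
time: 45.2
eef_pos: [0.448, -0.075, 0.1975]
tcp_rot: [-180.0, 0.0, 95.4]
ft_force: [-0.2, -0.5, -0.9]
opening: 0.0385
time: 45.82
eef_pos: [0.4479, -0.0746, 0.266]
tcp_rot: [180.0, 0.0, 95.4]
ft_force: [-0.2, 0.5, -0.6]
opening: 0.0425
time: 46.45
eef_pos: [0.4974, -0.1963, 0.2778]
tcp_rot: [180.0, 0.0, 95.4]
ft_force: [-0.2, -0.3, 0.3]
opening: 0.0417
time: 47.08
eef_pos: [0.5465, -0.3171, 0.2777]
tcp_rot: [180.0, 0.0, 95.4]
ft_force: [-0.9, -1.1, 0.2]
opening: 0.042
[  6.7  26.9  27.2  93.5 -13.4  62.7 132.8]
tray good 0.926 bent 0.791 [ 0.6312 -0.0334] 1.6 [283. 168.] 235
tray good 0.888 bent 0.797 [ 0.5476 -0.0945] 10.9 [301. 193.] 237
tray good 0.888 bent 0.793 [0.5348 0.008 ] 15.3 [270. 196.] 229
bench short 0.558 chipped 0.493 [ 0.4988 -0.5554] 19.6 [430. 215.] 96
tray good 0.911 bent 0.803 [ 0.445  -0.0734] 6.6 [294. 224.] 241
bench good 0.537 bent 0.466 [ 0.3645 -0.1617] 136.2 [322. 246.] 376
now [ 0.5461 -0.3189  0.2775] [1.80e+02 1.00e-01 9.53e+01] shift(cur axes)/25mm [-1.07 -1.95 -0.9 ] shift(target axes) [-1.24 -1.85 -0.9 ] turn/10deg [0.   0.01 0.53]
[327 171   4  13  36] [[ 0.60525926 -0.18486456  0.112     ]] ((328.5, 177.0), (12.0, 3.0), 90.0) [[ 0.6252 -0.18    0.112 ]
 [ 0.6254 -0.19    0.112 ]
 [ 0.5847 -0.1905  0.112 ]
 [ 0.5844 -0.1805  0.112 ]]
```

View pics/b5.png

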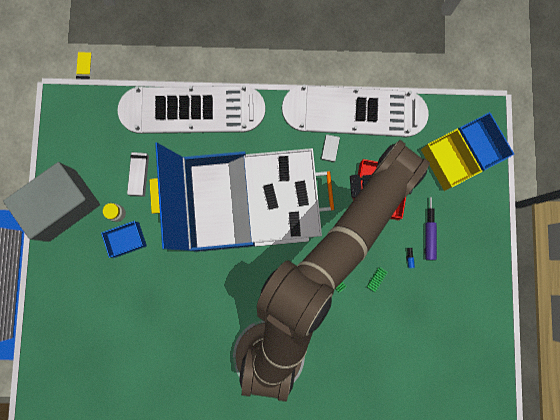

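View pics/b5s.png

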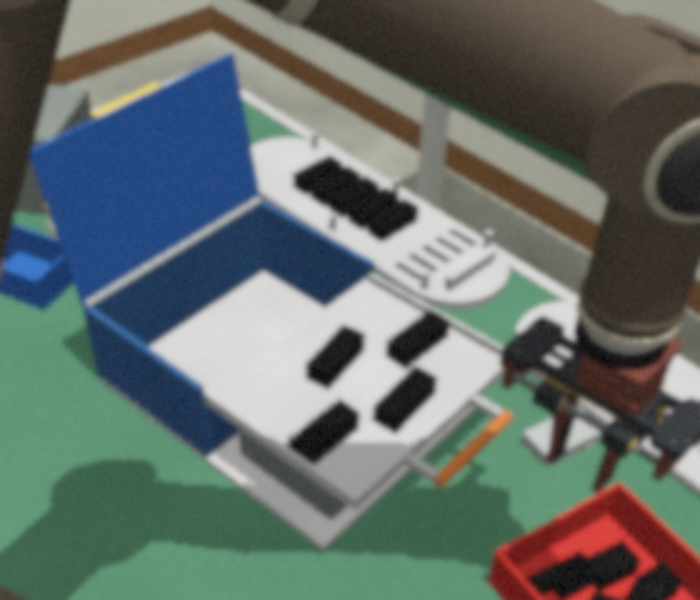

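Four sound pieces are on the tray, at about (283,168), (301,193), (270,196) and (294,224), and nothing else is. The four scrap pieces are in the bin. Next I measure the bar.

```bash
python3 - <<'E'
from h import *
f=arm.grab_frame("top");f["pixels"]=cv2.imread("pics/top0.png")[:,:,::-1]
px=f["pixels"].astype(int)
m=((px[:,:,0]>150)&(px[:,:,0]-px[:,:,2]>90)&(px[:,:,1]<170)&(px[:,:,1]>60)).astype(np.uint8);m[:, :310]=0;m[:,345:]=0;m[:150]=0;m[230:]=0
q=np.argwhere(m)[:,::-1].astype(np.float32);c=q.mean(0);vx=cv2.fitLine(q,2,0,.01,.01).ravel()
w=back(f,[c,c+20*vx[:2]],.110);print(len(q),c,w,np.degrees(np.arctan2(*(w[1]-w[0])[1::-1])), np.ptp(q,0))
# hinge line: blue/grey? tray end edge direction via white/green boundary on right rim
a=rect(f,.36,.72,-.22,.12,.117,2000);cv2.imwrite("pics/r.png",a)
E
```

```text
132 [329.85605 190.05302] [[ 0.56117578 -0.19046816  0.11      ]
 [ 0.49455995 -0.19846469  0.11      ]] -173.15499859574726 [ 6. 38.]
```

View pics/r.png

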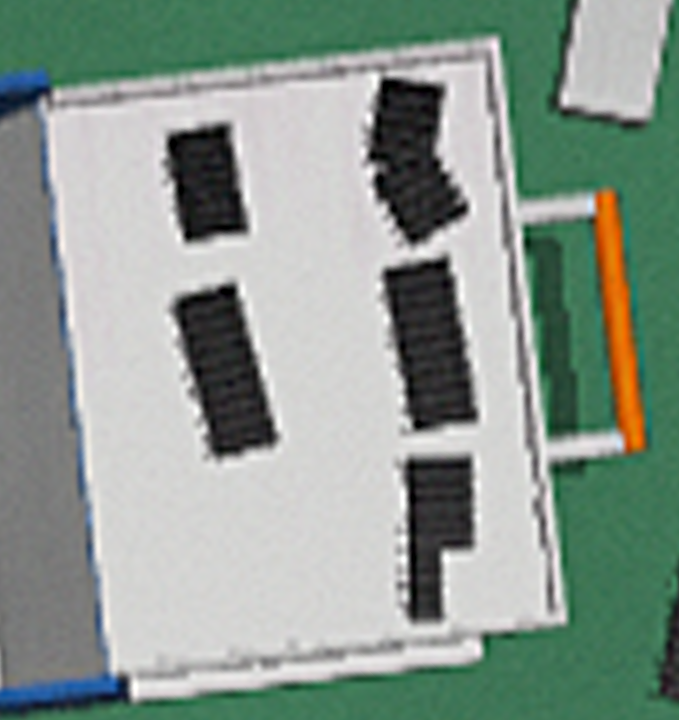

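```bash
python3 -m inch '[{"gripper":46,"tx":0,"ty":0,"tz":0,"ax":0,"ay":0,"az":-0.16},{"gripper":46,"tx":0.84,"ty":0.2,"tz":0,"ax":0,"ay":0,"az":0},{"gripper":46,"tx":0.84,"ty":0.2,"tz":0,"ax":0,"ay":0,"az":0},{"gripper":46,"tx":0.84,"ty":0.2,"tz":0.4,"ax":0,"ay":0,"az":0},{"gripper":46,"tx":0.84,"ty":0.2,"tz":0.4,"ax":0,"ay":0,"az":0}]' && python3 -m inch '[{"gripper":46,"tx":0.84,"ty":0.2,"tz":0.4,"ax":0,"ay":0,"az":0},{"gripper":46,"tx":0.84,"ty":0.2,"tz":0,"ax":0,"ay":0,"az":0},{"gripper":46,"tx":0,"ty":0,"tz":0,"ax":0,"ay":0,"az":0}]' ; python3 - <<'E'
from h import *
f=arm.grab_frame("top");g=arm.grab_frame("side");print(arm.state()["joint_positions"].round(1))
plan(.561,-.1905,.169,96.9)
cv2.imwrite("pics/c1.png",np.hstack([cv2.resize(f["pixels"][130:270,240:380],None,fx=2.8,fy=2.8),cv2.resize(g["pixels"][150:290,260:400],None,fx=2.8,fy=2.8)])[:,:,::-1])
E
```

```text
time: 47.85
eef_pos: [0.5559, -0.2281, 0.2567]
tcp_rot: [180.0, -0.0, 97.1]
ft_force: [0.6, -0.4, 0.5]
opening: 0.0461
time: 48.22
eef_pos: [0.5609, -0.1851, 0.2466]
tcp_rot: [-180.0, -0.1, 97.2]
ft_force: [0.6, -0.8, -0.8]
opening: 0.046
[ -4.9  24.4  25.1 101.3 -12.1  56.9 121.9]
now [ 0.5604 -0.1879  0.2472] [-180.    0.   97.] shift(cur axes)/25mm [-0.1   0.01  3.13] shift(target axes) [-0.1   0.01  3.13] turn/10deg [-0.    0.    0.01]
```

View pics/c1.png

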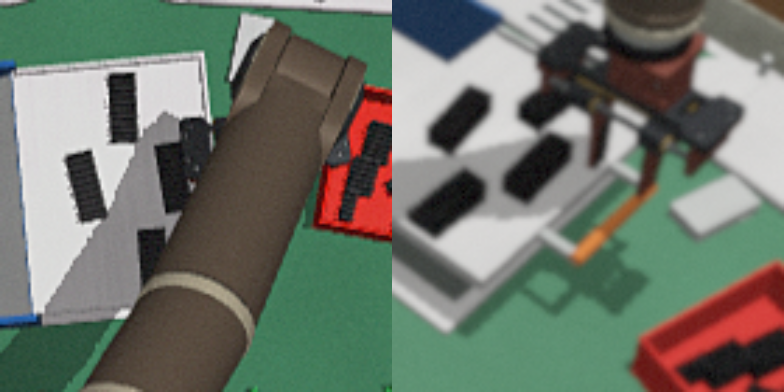

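```bash
python3 - <<'E'
import numpy as np
th=np.r_[np.arange(0,.81,.08),np.arange(.85,1.121,.045)]
Y=-.27*np.cos(th)+.008*np.sin(th);Z=.27*np.sin(th)+.008*np.cos(th)
for a,y,z in zip(th[1:],np.diff(Y)/.025,-np.diff(Z)/.025): print(round(a,3),round(y,3),round(z,3))
E
python3 -m inch '[{"gripper":46,"tx":-0.1,"ty":0,"tz":1,"ax":0,"ay":0,"az":0},{"gripper":46,"tx":0,"ty":0,"tz":1,"ax":0,"ay":0,"az":0},{"gripper":46,"tx":0,"ty":0,"tz":0.8,"ax":0,"ay":0,"az":0},{"gripper":46,"tx":0,"ty":0,"tz":0.33,"ax":0,"ay":0,"az":0},{"gripper":5,"tx":0,"ty":0,"tz":0,"ax":0,"ay":0,"az":0}]' 25 && python3 -m inch '[{"gripper":5,"tx":0,"ty":0,"tz":0,"ax":0,"ay":0,"az":0},{"gripper":5,"tx":0,"ty":0,"tz":0,"ax":0,"ay":0,"az":0},{"gripper":5,"tx":0,"ty":0,"tz":0,"ax":0,"ay":0,"az":0}]'
```

```text
0.08 0.06 -0.862
0.16 0.129 -0.854
0.24 0.197 -0.841
0.32 0.263 -0.823
0.4 0.328 -0.799
0.48 0.391 -0.771
0.56 0.451 -0.737
0.64 0.509 -0.698
0.72 0.563 -0.656
0.8 0.614 -0.608
0.85 0.407 -0.355
0.895 0.381 -0.301
0.94 0.395 -0.284
0.985 0.407 -0.266
1.03 0.419 -0.247
1.075 0.429 -0.228
1.12 0.439 -0.209
time: 48.95
eef_pos: [0.5605, -0.191, 0.1689]
tcp_rot: [-180.0, 0.0, 96.9]
ft_force: [-0.2, -0.3, 0.1]
opening: 0.0396
time: 49.32
eef_pos: [0.5612, -0.1913, 0.1699]
tcp_rot: [179.9, 0.1, 97.0]
ft_force: [1.5, -3.9, 0.1]
opening: 0.0134
```

```bash
python3 -m inch '[{"gripper":5,"tx":0.06,"ty":0,"tz":-0.862,"ax":0,"ay":0,"az":0},{"gripper":5,"tx":0.13,"ty":0,"tz":-0.854,"ax":0,"ay":0,"az":0},{"gripper":5,"tx":0.197,"ty":0,"tz":-0.841,"ax":0,"ay":0,"az":0},{"gripper":5,"tx":0.263,"ty":0,"tz":-0.823,"ax":0,"ay":0,"az":0},{"gripper":5,"tx":0.328,"ty":0,"tz":-0.8,"ax":0,"ay":0,"az":0}]'; python3 - <<'E'
from h import *
g=arm.grab_frame("side");f=arm.grab_frame("top")
cv2.imwrite("pics/c2.png",np.hstack([cv2.resize(f["pixels"][130:270,200:340],None,fx=2.8,fy=2.8),cv2.resize(g["pixels"][110:270,220:380],None,fx=2.45,fy=2.45)])[:,:,::-1])
E
```

```text
time: 49.95
eef_pos: [0.5583, -0.1678, 0.2749]
tcp_rot: [179.9, 0.2, 96.9]
ft_force: [3.6, -4.9, -3.3]
opening: 0.0136
```

View pics/c2.png

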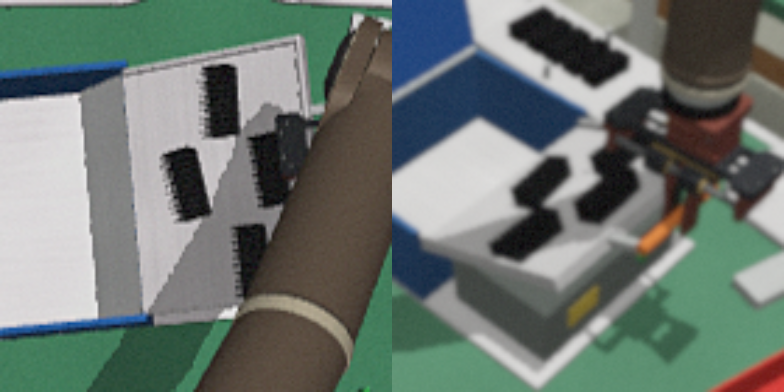

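```bash
python3 -m inch '[{"gripper":5,"tx":0.391,"ty":0,"tz":-0.771,"ax":0,"ay":0,"az":0},{"gripper":5,"tx":0.451,"ty":0,"tz":-0.737,"ax":0,"ay":0,"az":0},{"gripper":5,"tx":0.509,"ty":0,"tz":-0.698,"ax":0,"ay":0,"az":0},{"gripper":5,"tx":0.563,"ty":0,"tz":-0.656,"ax":0,"ay":0,"az":0},{"gripper":5,"tx":0.614,"ty":0,"tz":-0.608,"ax":0,"ay":0,"az":0}]'&& python3 -m inch '[{"gripper":5,"tx":0.407,"ty":0,"tz":-0.355,"ax":0,"ay":0,"az":0},{"gripper":5,"tx":0.381,"ty":0,"tz":-0.301,"ax":0,"ay":0,"az":0},{"gripper":5,"tx":0.395,"ty":0,"tz":-0.284,"ax":0,"ay":0,"az":0}]'; python3 - <<'E'
from h import *
g=arm.grab_frame("side");f=arm.grab_frame("top");print(arm.state()["joint_positions"].round(1))
cv2.imwrite("pics/c3.png",np.hstack([cv2.resize(f["pixels"][130:270,180:320],None,fx=2.8,fy=2.8),cv2.resize(g["pixels"][80:270,190:380],None,fx=2.063,fy=2.063)])[:,:,::-1])
E
```

```text
time: 50.68
eef_pos: [0.5511, -0.1074, 0.3627]
tcp_rot: [179.7, 0.4, 96.8]
ft_force: [3.4, -13.0, 6.8]
opening: 0.0131
time: 51.05
eef_pos: [0.5477, -0.0786, 0.387]
tcp_rot: [179.6, 0.4, 96.8]
ft_force: [2.0, -11.7, 10.7]
opening: 0.0131
[-17.6  12.9  25.2  96.3  -5.5  71.6 105.5]
```

View pics/c3.png

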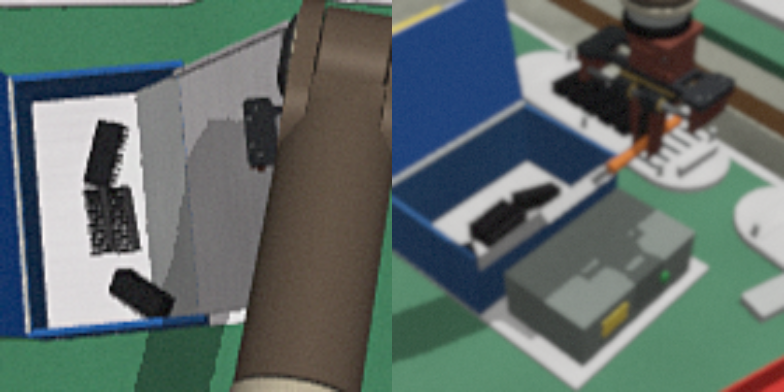

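```bash
python3 -m inch '[{"gripper":5,"tx":0.36,"ty":0,"tz":-0.3,"ax":0,"ay":0,"az":0},{"gripper":5,"tx":0.38,"ty":0,"tz":-0.27,"ax":0,"ay":0,"az":0},{"gripper":5,"tx":0.4,"ty":0,"tz":-0.22,"ax":0,"ay":0,"az":0},{"gripper":5,"tx":0,"ty":0,"tz":0,"ax":0,"ay":0,"az":0},{"gripper":5,"tx":0,"ty":0,"tz":0,"ax":0,"ay":0,"az":0}]'; python3 - <<'E'
from h import *
g=arm.grab_frame("side");f=arm.grab_frame("top");print(arm.state()["eef_pos"])
cv2.imwrite("pics/c4.png",np.hstack([cv2.resize(f["pixels"][130:270,180:320],None,fx=2.8,fy=2.8),cv2.resize(g["pixels"][80:270,190:380],None,fx=2.063,fy=2.063)])[:,:,::-1])
E
```

```text
time: 51.78
eef_pos: [0.5441, -0.0476, 0.4057]
tcp_rot: [179.7, 0.2, 96.9]
ft_force: [2.1, -6.0, 9.8]
opening: 0.0131
[ 0.54411509 -0.04765857  0.4056336 ]
```

View pics/c4.png

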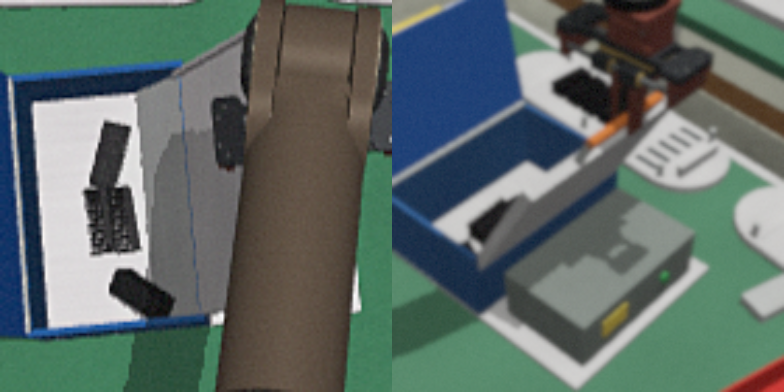

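```bash
python3 - <<'E'
import numpy as np
th=np.linspace(1.065+.0296,.0296,16);r=np.linspace(.2753,.2712,16)
Y=-r*np.cos(th);Z=r*np.sin(th)
for a,y,z in zip(th[1:],np.diff(Y)/.025,-np.diff(Z)/.025): print(round(a-.03,3),round(y,2),round(z,2))
E
```

```text
0.994 -0.68 0.39
0.923 -0.65 0.44
0.852 -0.61 0.48
0.781 -0.58 0.52
0.71 -0.54 0.56
0.639 -0.49 0.6
0.568 -0.45 0.63
0.497 -0.4 0.66
0.426 -0.36 0.69
0.355 -0.31 0.71
0.284 -0.25 0.73
0.213 -0.2 0.75
0.142 -0.15 0.76
0.071 -0.09 0.77
-0.0 -0.04 0.77
```

```bash
python3 -m inch '[{"gripper":5,"tx":-0.68,"ty":0,"tz":0.39,"ax":0,"ay":0,"az":0},{"gripper":5,"tx":-0.65,"ty":0,"tz":0.44,"ax":0,"ay":0,"az":0},{"gripper":5,"tx":-0.61,"ty":0,"tz":0.48,"ax":0,"ay":0,"az":0},{"gripper":5,"tx":-0.58,"ty":0,"tz":0.52,"ax":0,"ay":0,"az":0},{"gripper":5,"tx":-0.54,"ty":0,"tz":0.56,"ax":0,"ay":0,"az":0}]' && python3 -m inch '[{"gripper":5,"tx":-0.49,"ty":0,"tz":0.6,"ax":0,"ay":0,"az":0},{"gripper":5,"tx":-0.45,"ty":0,"tz":0.63,"ax":0,"ay":0,"az":0},{"gripper":5,"tx":-0.4,"ty":0,"tz":0.66,"ax":0,"ay":0,"az":0},{"gripper":5,"tx":-0.36,"ty":0,"tz":0.69,"ax":0,"ay":0,"az":0},{"gripper":5,"tx":-0.31,"ty":0,"tz":0.71,"ax":0,"ay":0,"az":0}]' && python3 -m inch '[{"gripper":5,"tx":-0.25,"ty":0,"tz":0.73,"ax":0,"ay":0,"az":0},{"gripper":5,"tx":-0.2,"ty":0,"tz":0.75,"ax":0,"ay":0,"az":0},{"gripper":5,"tx":-0.15,"ty":0,"tz":0.76,"ax":0,"ay":0,"az":0},{"gripper":5,"tx":-0.09,"ty":0,"tz":0.7,"ax":0,"ay":0,"az":0},{"gripper":5,"tx":0,"ty":0,"tz":0,"ax":0,"ay":0,"az":0}]'
```

```text
time: 52.5
eef_pos: [0.5531, -0.1232, 0.3442]
tcp_rot: [179.8, 0.1, 97.0]
ft_force: [3.0, -4.0, 3.6]
opening: 0.0133
time: 53.12
eef_pos: [0.5591, -0.1726, 0.2612]
tcp_rot: [179.9, 0.1, 97.0]
ft_force: [3.1, -3.5, 0.7]
opening: 0.0133
time: 53.75
eef_pos: [0.5611, -0.1899, 0.1868]
tcp_rot: [180.0, 0.1, 97.0]
ft_force: [3.8, -5.6, -0.5]
opening: 0.0133
```

```bash
python3 -m inch '[{"gripper":5,"tx":-0.04,"ty":0,"tz":0.4,"ax":0,"ay":0,"az":0},{"gripper":5,"tx":0,"ty":0,"tz":0.25,"ax":0,"ay":0,"az":0},{"gripper":46,"tx":0,"ty":0,"tz":0,"ax":0,"ay":0,"az":0},{"gripper":46,"tx":0,"ty":0,"tz":0,"ax":0,"ay":0,"az":0},{"gripper":46,"tx":0,"ty":0,"tz":0,"ax":0,"ay":0,"az":0}]' && python3 -m inch '[{"gripper":46,"tx":0,"ty":0,"tz":0,"ax":0,"ay":0,"az":0},{"gripper":46,"tx":0,"ty":0,"tz":-1,"ax":0,"ay":0,"az":0},{"gripper":46,"tx":0,"ty":0,"tz":-1,"ax":0,"ay":0,"az":0},{"gripper":46,"tx":0,"ty":0,"tz":-1,"ax":0,"ay":0,"az":0},{"gripper":46,"tx":0,"ty":0,"tz":-1,"ax":0,"ay":0,"az":0}]' && python3 -m inch '[{"gripper":20,"tx":0,"ty":0,"tz":-1,"ax":0,"ay":0,"az":0},{"gripper":20,"tx":0,"ty":0,"tz":-1,"ax":0,"ay":0,"az":0},{"gripper":20,"tx":0,"ty":0,"tz":-1,"ax":0,"ay":0,"az":0},{"gripper":20,"tx":0,"ty":0,"tz":-1,"ax":0,"ay":0,"az":0},{"gripper":20,"tx":0,"ty":0,"tz":-1,"ax":0,"ay":0,"az":0}]'; python3 - <<'E'
from h import *
g=arm.grab_frame("side");f=arm.grab_frame("top");print(arm.state()["joint_positions"].round(1))
for t in("lid_edge","lid_hinge"):
  for c,F in(("top",f),("side",g)):
    for r in arm.landmark_of(c,t)[:3]: print(t,c,round(r["score"],2),np.round([r["at"][1]*560,r["at"][0]*420],1))
cv2.imwrite("pics/d1.png",cv2.resize(f["pixels"][130:270,140:340],None,fx=3.8,fy=3.8)[:,:,::-1]);cv2.imwrite("pics/d1s.png",cv2.resize(g["pixels"][50:270,150:380],None,fx=2.6,fy=2.6)[:,:,::-1])
E
```

```text
time: 54.38
eef_pos: [0.5605, -0.1889, 0.1717]
tcp_rot: [-180.0, -0.0, 97.0]
ft_force: [0.7, -0.5, 0.5]
opening: 0.0397
time: 55.0
eef_pos: [0.5606, -0.1893, 0.2728]
tcp_rot: [180.0, -0.0, 97.0]
ft_force: [0.2, -0.6, -0.2]
opening: 0.046
time: 55.62
eef_pos: [0.5605, -0.1893, 0.3978]
tcp_rot: [180.0, -0.0, 97.0]
ft_force: [0.9, -0.1, 0.8]
opening: 0.0201
[ -7.3  17.3  28.1  89.8  -8.4  74.7 118.9]
lid_edge top 0.59 [154.6 193.5]
lid_edge side 0.73 [203.4  86.3]
lid_edge side 0.66 [220.5 149.5]
lid_hinge top 0.84 [186.7 204.9]
lid_hinge side 0.73 [218.5 149.3]
lid_hinge side 0.61 [343.1 225.9]
```

View pics/d1.png

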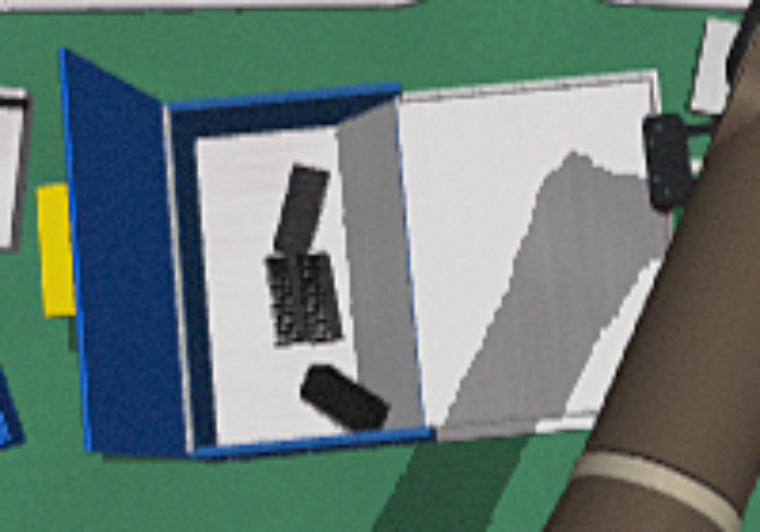

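View pics/d1s.png

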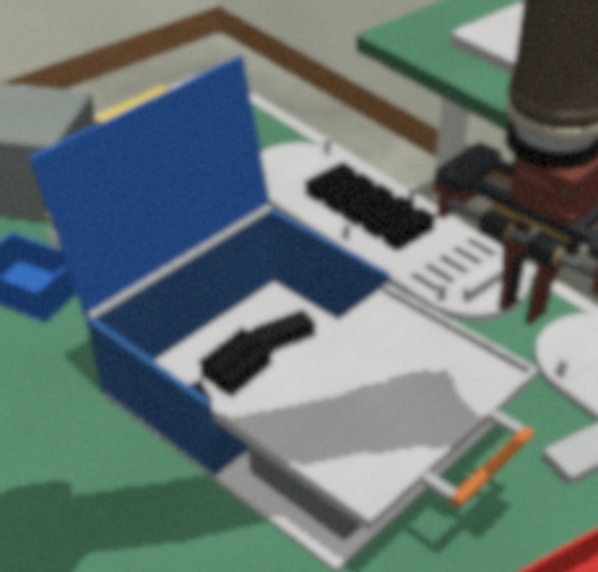

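The tray is level and empty. Four sound pieces lie in the hopper at about (300,210), (285,300), (320,295) and (345,395) in the crop. Now I go behind the lid to push it closed.

```bash
python3 -m inch '[{"gripper":0,"tx":0,"ty":0,"tz":-1,"ax":0,"ay":0,"az":1},{"gripper":0,"tx":0,"ty":0,"tz":-1,"ax":0,"ay":0,"az":1},{"gripper":0,"tx":0,"ty":0,"tz":-0.6,"ax":0,"ay":0,"az":1},{"gripper":0,"tx":0,"ty":0,"tz":0,"ax":0,"ay":0,"az":1},{"gripper":0,"tx":0,"ty":0,"tz":0,"ax":0,"ay":0,"az":1}]' && python3 -m inch '[{"gripper":0,"tx":0,"ty":0,"tz":0,"ax":0,"ay":0,"az":1},{"gripper":0,"tx":0,"ty":0,"tz":0,"ax":0,"ay":0,"az":1},{"gripper":0,"tx":0,"ty":0,"tz":0,"ax":0,"ay":0,"az":1},{"gripper":0,"tx":0,"ty":0,"tz":0,"ax":0,"ay":0,"az":1},{"gripper":0,"tx":0,"ty":-1,"tz":0,"ax":0,"ay":0,"az":0}]' && python3 -m inch '[{"gripper":0,"tx":-0.15,"ty":-1,"tz":0,"ax":0,"ay":0,"az":0},{"gripper":0,"tx":-0.15,"ty":-1,"tz":0,"ax":0,"ay":0,"az":0},{"gripper":0,"tx":-0.15,"ty":-1,"tz":0,"ax":0,"ay":0,"az":0},{"gripper":0,"tx":-0.15,"ty":-1,"tz":0,"ax":0,"ay":0,"az":0},{"gripper":0,"tx":-0.15,"ty":-1,"tz":0,"ax":0,"ay":0,"az":0}]' && python3 -m inch '[{"gripper":0,"tx":-0.15,"ty":-1,"tz":0,"ax":0,"ay":0,"az":0},{"gripper":0,"tx":-0.15,"ty":-1,"tz":0,"ax":0,"ay":0,"az":0},{"gripper":0,"tx":-0.15,"ty":-1,"tz":0,"ax":0,"ay":0,"az":0},{"gripper":0,"tx":-0.15,"ty":-1,"tz":0,"ax":0,"ay":0,"az":0},{"gripper":0,"tx":-0.15,"ty":-1,"tz":0,"ax":0,"ay":0,"az":0}]'; python3 -c "
from h import *
print(arm.state()['joint_positions'].round(1))
plan(.404,.400,.46,6.9)"
```

```text
time: 56.55
eef_pos: [0.5606, -0.1893, 0.4609]
tcp_rot: [-179.9, 0.0, 46.7]
ft_force: [0.6, -0.0, 0.6]
opening: 0.0008
time: 57.18
eef_pos: [0.5571, -0.1659, 0.4606]
tcp_rot: [179.9, 0.1, 6.7]
ft_force: [0.4, 0.3, -0.3]
opening: 0.0001
time: 57.8
eef_pos: [0.5233, -0.0419, 0.4608]
tcp_rot: [180.0, 0.1, 7.0]
ft_force: [0.2, 0.1, 0.6]
opening: 0.0007
time: 58.42
eef_pos: [0.4893, 0.0798, 0.4609]
tcp_rot: [180.0, 0.1, 7.0]
ft_force: [-0.2, 0.1, 0.7]
opening: 0.0005
[-47.2   4.3  35.3  96.3  -2.5  80.3  -4.5]
now [0.4893 0.0798 0.4609] [1.8e+02 1.0e-01 7.0e+00] shift(cur axes)/25mm [ -1.82 -13.13   0.03] shift(target axes) [ -1.85 -13.13   0.04] turn/10deg [0.   0.01 0.01]
```

```bash
python3 -m inch '[{"gripper":0,"tx":-0.14,"ty":-1,"tz":0,"ax":0,"ay":0,"az":0},{"gripper":0,"tx":-0.14,"ty":-1,"tz":0,"ax":0,"ay":0,"az":0},{"gripper":0,"tx":-0.14,"ty":-1,"tz":0,"ax":0,"ay":0,"az":0},{"gripper":0,"tx":-0.14,"ty":-1,"tz":0,"ax":0,"ay":0,"az":0},{"gripper":0,"tx":-0.14,"ty":-1,"tz":0,"ax":0,"ay":0,"az":0}]' && python3 -m inch '[{"gripper":0,"tx":-0.14,"ty":-1,"tz":0,"ax":0,"ay":0,"az":0},{"gripper":0,"tx":-0.14,"ty":-1,"tz":0,"ax":0,"ay":0,"az":0},{"gripper":0,"tx":-0.14,"ty":-1,"tz":0,"ax":0,"ay":0,"az":0},{"gripper":0,"tx":-0.14,"ty":-1,"tz":0,"ax":0,"ay":0,"az":0},{"gripper":0,"tx":-0.14,"ty":-1,"tz":0,"ax":0,"ay":0,"az":0}]' && python3 -m inch '[{"gripper":0,"tx":-0.14,"ty":-1,"tz":0,"ax":0,"ay":0,"az":0},{"gripper":0,"tx":-0.14,"ty":-1,"tz":0,"ax":0,"ay":0,"az":0},{"gripper":0,"tx":-0.14,"ty":-1,"tz":0,"ax":0,"ay":0,"az":0},{"gripper":0,"tx":0,"ty":-0.13,"tz":0,"ax":0,"ay":0,"az":0},{"gripper":0,"tx":0,"ty":0,"tz":0,"ax":0,"ay":0,"az":0}]'; python3 - <<'E'
from h import *
print(arm.state()['joint_positions'].round(1))
plan(.404,.400,.46,6.9)
g=arm.grab_frame("side");f=arm.grab_frame("top")
for t in("lid_edge","lid_hinge"):
  for c,F in(("top",f),("side",g)):
    for r in arm.landmark_of(c,t)[:3]: print(t,c,round(r["score"],2),np.round([r["at"][1]*560,r["at"][0]*420],1))
cv2.imwrite("pics/e1.png",cv2.resize(f["pixels"][110:290,80:340],None,fx=2.9,fy=2.9)[:,:,::-1]);cv2.imwrite("pics/e1s.png",cv2.resize(g["pixels"][0:270,80:380],None,fx=2.2,fy=2.2)[:,:,::-1])
# project lid models
H=lambda X,Y,Z: np.r_[np.array([.5286,.0777])+X*np.array([.9928,.1201])+Y*np.array([-.1201,.9928]),Z]
for a in (1.5,1.6,1.7,1.8,1.9):
    P=[H(X,.205-.204*np.cos(a),.131+.204*np.sin(a)) for X in(-.155,.155)]
    print(a,proj(f,P).round(0).tolist(),proj(g,P).round(0).tolist())
print(proj(f,[H(-.155,.205,.131),H(.155,.205,.131)]).round(0),proj(g,[H(-.155,.205,.131),H(.155,.205,.131)]).round(0))
E
```

```text
time: 59.05
eef_pos: [0.4567, 0.2016, 0.4608]
tcp_rot: [180.0, 0.1, 7.0]
ft_force: [-0.1, -0.3, -0.4]
opening: 0.0007
time: 59.68
eef_pos: [0.4242, 0.3235, 0.4607]
tcp_rot: [179.9, 0.1, 7.0]
ft_force: [0.0, 0.1, 0.2]
opening: 0.0007
time: 60.3
eef_pos: [0.405, 0.3988, 0.4618]
tcp_rot: [180.0, -0.0, 7.0]
ft_force: [0.6, 0.1, 0.2]
opening: 0.0003
[-67.   12.8  22.1  86.4  -4.8  81.8 -37.7]
now [0.405  0.3988 0.4618] [180.  -0.   7.] shift(cur axes)/25mm [-0.04 -0.05  0.07] shift(target axes) [-0.04 -0.05  0.07] turn/10deg [ 0.   -0.    0.01]
lid_edge top 0.7 [159.  190.6]
lid_edge side 0.88 [204.4  89. ]
lid_hinge top 0.9 [188.3 203. ]
lid_hinge side 0.93 [222.9 148.4]
1.5 [[182.0, 247.0], [174.0, 140.0]] [[173.0, 116.0], [255.0, 75.0]]
1.6 [[175.0, 247.0], [167.0, 140.0]] [[169.0, 113.0], [250.0, 72.0]]
1.7 [[168.0, 248.0], [160.0, 141.0]] [[164.0, 111.0], [246.0, 71.0]]
1.8 [[161.0, 249.0], [154.0, 142.0]] [[160.0, 109.0], [241.0, 70.0]]
1.9 [[154.0, 249.0], [147.0, 143.0]] [[156.0, 108.0], [237.0, 70.0]]
[[190. 250.]
 [183. 156.]] [[183. 172.]
 [254. 129.]]
```

View pics/e1.png

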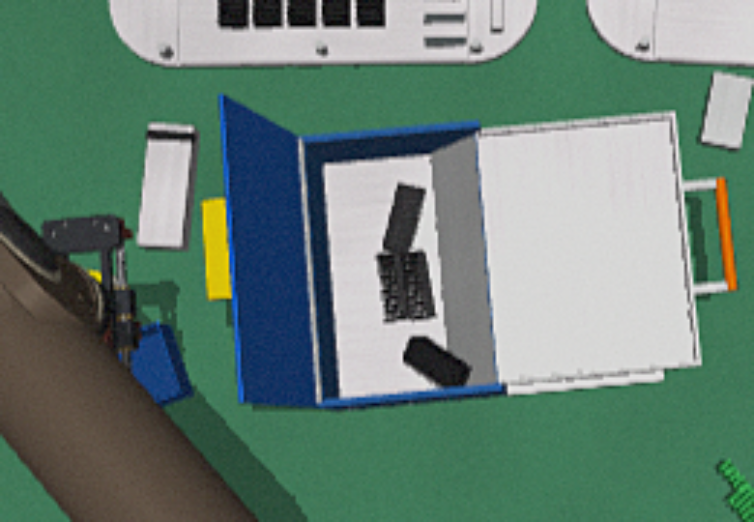

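View pics/e1s.png

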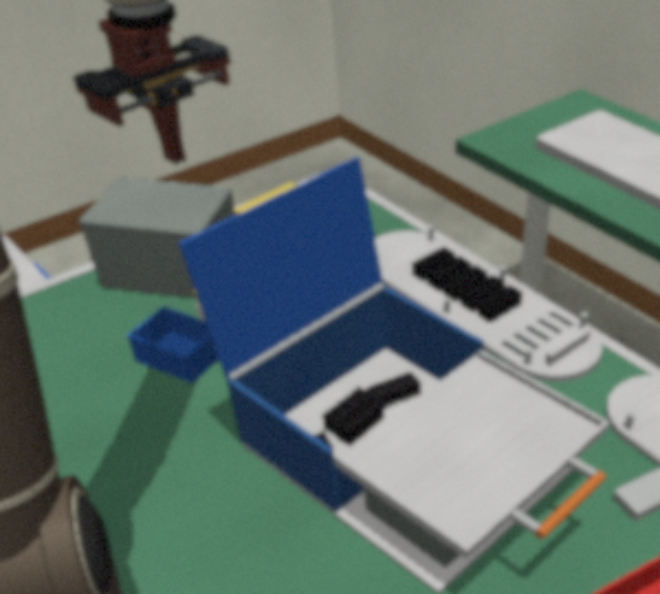

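```bash
python3 - <<'E'
import numpy as np
al=np.linspace(np.pi/2,0,14);r=.16
Y=.205-r*np.cos(al)+.006*np.sin(al)+.010;Z=.131+r*np.sin(al)+.006*np.cos(al)+.08
for a,y,z,Yv,Zv in zip(al[1:],-np.diff(Y)/.025,-np.diff(Z)/.025,Y[1:],Z[1:]): print(round(a,2),"ty",round(y,2),"tz",round(z,2),Yv.round(4),Zv.round(4))
E
python3 -m inch '[{"gripper":0,"tx":0,"ty":0,"tz":1,"ax":0,"ay":0,"az":0},{"gripper":0,"tx":0,"ty":0,"tz":1,"ax":0,"ay":0,"az":0},{"gripper":0,"tx":0,"ty":0,"tz":1,"ax":0,"ay":0,"az":0},{"gripper":0,"tx":0,"ty":0.6,"tz":0.6,"ax":0,"ay":0,"az":0},{"gripper":0,"tx":0,"ty":0.8,"tz":0,"ax":0,"ay":0,"az":0}]' && python3 -m inch '[{"gripper":0,"tx":0,"ty":0.8,"tz":0,"ax":0,"ay":0,"az":0},{"gripper":0,"tx":0,"ty":0.6,"tz":0,"ax":0,"ay":0,"az":0},{"gripper":0,"tx":0,"ty":0.6,"tz":0,"ax":0,"ay":0,"az":0},{"gripper":0,"tx":0,"ty":0.6,"tz":0,"ax":0,"ay":0,"az":0},{"gripper":0,"tx":0,"ty":0.5,"tz":0,"ax":0,"ay":0,"az":0}]'; python3 - <<'E'
from h import *
plan(.4177,.2870,.371,6.9)
g=arm.grab_frame("side");f=arm.grab_frame("top")
cv2.imwrite("pics/e2.png",np.hstack([cv2.resize(f["pixels"][110:270,120:280],None,fx=2.4,fy=2.4),cv2.resize(g["pixels"][20:180,120:280],None,fx=2.4,fy=2.4)])[:,:,::-1])
E
```

```text
1.45 ty 0.77 tz 0.02 0.2017 0.3706
1.33 ty 0.77 tz 0.11 0.1825 0.3678
1.21 ty 0.75 tz 0.2 0.1639 0.3627
1.09 ty 0.72 tz 0.29 0.146 0.3555
0.97 ty 0.68 tz 0.38 0.129 0.3461
0.85 ty 0.63 tz 0.45 0.1134 0.3347
0.72 ty 0.57 tz 0.53 0.0992 0.3216
0.6 ty 0.5 tz 0.59 0.0867 0.3068
0.48 ty 0.42 tz 0.65 0.0761 0.2907
0.36 ty 0.34 tz 0.69 0.0675 0.2733
0.24 ty 0.26 tz 0.73 0.0611 0.2551
0.12 ty 0.17 tz 0.75 0.0569 0.2362
0.0 ty 0.08 tz 0.77 0.055 0.217
time: 61.22
eef_pos: [0.4087, 0.3635, 0.3709]
tcp_rot: [179.9, 0.1, 7.0]
ft_force: [0.7, -0.7, 0.9]
opening: 0.0004
time: 61.85
eef_pos: [0.4186, 0.2869, 0.3722]
tcp_rot: [-180.0, -0.0, 7.0]
ft_force: [0.7, 4.3, 3.3]
opening: 0.0006
now [0.4186 0.2869 0.3722] [-180.   -0.    7.] shift(cur axes)/25mm [-0.04 -0.01  0.05] shift(target axes) [-0.04 -0.01  0.05] turn/10deg [-0.   -0.    0.01]
```

View pics/e2.png

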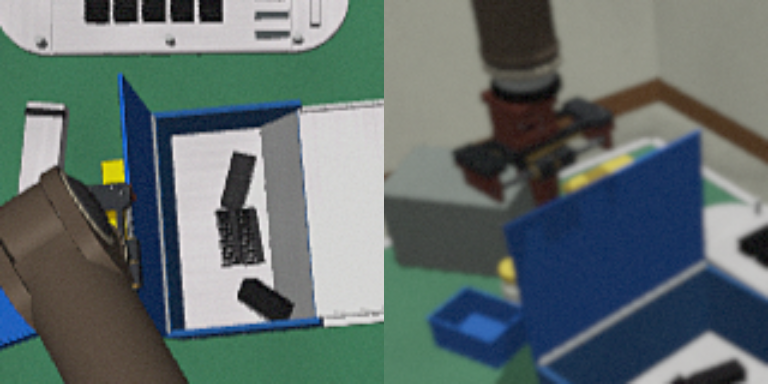

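The finger is pushing the lid (force about 5 N) and it is nearly upright. I follow the arc.

```bash
python3 -m inch '[{"gripper":0,"tx":0,"ty":0.77,"tz":0.02,"ax":0,"ay":0,"az":0},{"gripper":0,"tx":0,"ty":0.77,"tz":0.11,"ax":0,"ay":0,"az":0},{"gripper":0,"tx":0,"ty":0.75,"tz":0.2,"ax":0,"ay":0,"az":0},{"gripper":0,"tx":0,"ty":0.72,"tz":0.29,"ax":0,"ay":0,"az":0}]' && python3 -m inch '[{"gripper":0,"tx":0,"ty":0.68,"tz":0.38,"ax":0,"ay":0,"az":0},{"gripper":0,"tx":0,"ty":0.63,"tz":0.45,"ax":0,"ay":0,"az":0},{"gripper":0,"tx":0,"ty":0.57,"tz":0.53,"ax":0,"ay":0,"az":0}]'; python3 - <<'E'
from h import *
g=arm.grab_frame("side");f=arm.grab_frame("top");print(arm.state()["joint_positions"].round(1))
cv2.imwrite("pics/e3.png",np.hstack([cv2.resize(f["pixels"][110:270,150:310],None,fx=2.4,fy=2.4),cv2.resize(g["pixels"][60:220,140:300],None,fx=2.4,fy=2.4)])[:,:,::-1])
E
```

```text
time: 62.45
eef_pos: [0.4274, 0.2114, 0.3557]
tcp_rot: [180.0, 0.0, 7.0]
ft_force: [-1.9, 4.6, -1.2]
opening: 0.0005
time: 62.82
eef_pos: [0.4334, 0.1648, 0.3215]
tcp_rot: [180.0, 0.0, 7.0]
ft_force: [-1.8, 3.5, 1.1]
opening: 0.0005
[-53.1   6.3  29.1 113.   -3.4  61.7 -15.7]
```

View pics/e3.png

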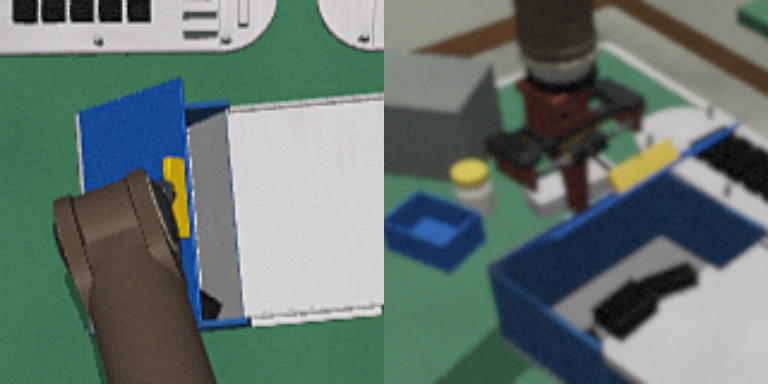

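```bash
python3 -m inch '[{"gripper":0,"tx":0,"ty":0.5,"tz":0.59,"ax":0,"ay":0,"az":0},{"gripper":0,"tx":0,"ty":0.42,"tz":0.65,"ax":0,"ay":0,"az":0},{"gripper":0,"tx":0,"ty":0.34,"tz":0.69,"ax":0,"ay":0,"az":0},{"gripper":0,"tx":0,"ty":0.26,"tz":0.73,"ax":0,"ay":0,"az":0}]' && python3 -m inch '[{"gripper":0,"tx":0,"ty":0.17,"tz":0.7,"ax":0,"ay":0,"az":0},{"gripper":0,"tx":0,"ty":0.08,"tz":0.5,"ax":0,"ay":0,"az":0}]' && python3 -m inch '[{"gripper":0,"tx":0,"ty":0,"tz":0.2,"ax":0,"ay":0,"az":0},{"gripper":0,"tx":0,"ty":0,"tz":0,"ax":0,"ay":0,"az":0}]'
```

```text
time: 63.42
eef_pos: [0.4386, 0.1278, 0.2552]
tcp_rot: [180.0, -0.1, 7.0]
ft_force: [0.3, 2.5, 0.9]
opening: 0.0003
time: 63.68
eef_pos: [0.4392, 0.1218, 0.225]
tcp_rot: [180.0, -0.0, 7.0]
ft_force: [-0.1, 1.8, 2.2]
opening: 0.0006
time: 63.92
eef_pos: [0.4386, 0.122, 0.2206]
tcp_rot: [180.0, 0.1, 7.0]
ft_force: [0.0, -0.1, 0.4]
opening: 0.0005
```

```bash
python3 -m inch '[{"gripper":0,"tx":0,"ty":0,"tz":0.15,"ax":0,"ay":0,"az":0},{"gripper":0,"tx":0,"ty":0,"tz":0,"ax":0,"ay":0,"az":0}]' && python3 -m inch '[{"gripper":0,"tx":0,"ty":0,"tz":0.12,"ax":0,"ay":0,"az":0},{"gripper":0,"tx":0,"ty":0,"tz":0,"ax":0,"ay":0,"az":0}]'; python3 - <<'E'
from h import *
g=arm.grab_frame("side");f=arm.grab_frame("top");print(arm.state()["ft_force"].round(1))
cv2.imwrite("pics/e4.png",np.hstack([cv2.resize(f["pixels"][110:270,150:310],None,fx=2.4,fy=2.4),cv2.resize(g["pixels"][90:250,160:320],None,fx=2.4,fy=2.4)])[:,:,::-1])
E
```

```text
time: 64.18
eef_pos: [0.4389, 0.1222, 0.2174]
tcp_rot: [-180.0, -0.0, 7.0]
ft_force: [0.2, -1.8, 2.6]
opening: 0.0006
time: 64.42
eef_pos: [0.4391, 0.1221, 0.2169]
tcp_rot: [-179.9, -0.0, 7.0]
ft_force: [-12.3, -5.1, 42.2]
opening: 0.0005
[-12.3  -4.4  39.9]
```

View pics/e4.png

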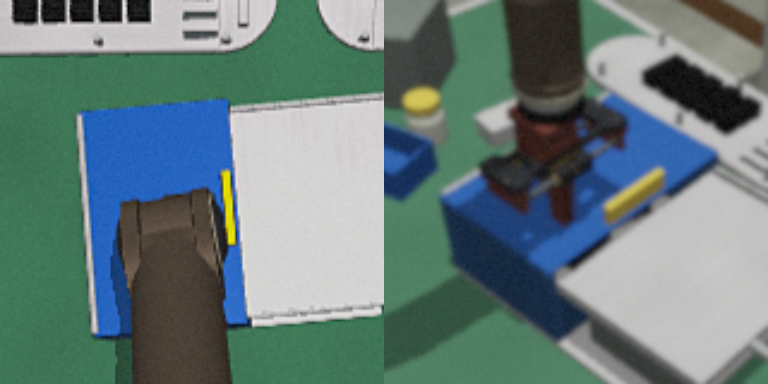

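The lid is at its stop: the tip height matches the closed value and the force rose sharply. Retreating.

```bash
python3 -m inch '[{"gripper":0,"tx":0,"ty":0,"tz":-0.3,"ax":0,"ay":0,"az":0},{"gripper":0,"tx":0,"ty":0,"tz":-1,"ax":0,"ay":0,"az":0},{"gripper":0,"tx":0,"ty":0,"tz":-1,"ax":0,"ay":0,"az":0},{"gripper":0,"tx":0,"ty":0,"tz":-1,"ax":0,"ay":0,"az":0},{"gripper":0,"tx":0,"ty":-0.5,"tz":-1,"ax":0,"ay":0,"az":0}]' && python3 -m inch '[{"gripper":0,"tx":-0.2,"ty":-1,"tz":-1,"ax":0,"ay":0,"az":0},{"gripper":0,"tx":-0.2,"ty":-1,"tz":0,"ax":0,"ay":0,"az":0},{"gripper":0,"tx":-0.2,"ty":-1,"tz":0,"ax":0,"ay":0,"az":0},{"gripper":0,"tx":-0.2,"ty":-1,"tz":0,"ax":0,"ay":0,"az":0},{"gripper":0,"tx":-0.2,"ty":-1,"tz":0,"ax":0,"ay":0,"az":0}]' && python3 -m inch '[{"gripper":0,"tx":-0.3,"ty":-1,"tz":0,"ax":0,"ay":0,"az":0},{"gripper":0,"tx":-0.3,"ty":-1,"tz":0,"ax":0,"ay":0,"az":0},{"gripper":0,"tx":-0.3,"ty":-1,"tz":0,"ax":0,"ay":0,"az":0},{"gripper":0,"tx":-0.3,"ty":-1,"tz":0,"ax":0,"ay":0,"az":0},{"gripper":0,"tx":0,"ty":0,"tz":0,"ax":0,"ay":0,"az":0}]'; python3 - <<'E'
from h import *
g=arm.grab_frame("side");f=arm.grab_frame("top");print(arm.state()["ft_force"].round(1))
cv2.imwrite("pics/f1.png",f["pixels"][:,:,::-1]);cv2.imwrite("pics/f1s.png",g["pixels"][:,:,::-1])
E
```

```text
time: 65.15
eef_pos: [0.4372, 0.1342, 0.3225]
tcp_rot: [-180.0, -0.0, 6.9]
ft_force: [0.7, 0.1, -0.5]
opening: 0.0001
time: 65.78
eef_pos: [0.3967, 0.2565, 0.3466]
tcp_rot: [-180.0, -0.0, 7.0]
ft_force: [-0.5, -0.2, 0.3]
opening: 0.0003
time: 66.4
eef_pos: [0.354, 0.3528, 0.3463]
tcp_rot: [-180.0, 0.0, 7.2]
ft_force: [0.2, -0.6, 0.6]
opening: 0.0006
[-0.1  0.6 -0.3]
```

View pics/f1.png

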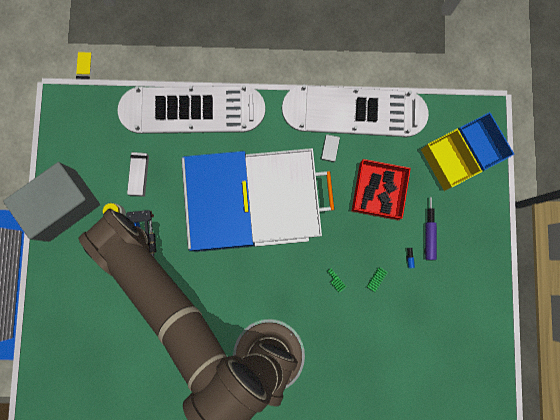

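View pics/f1s.png

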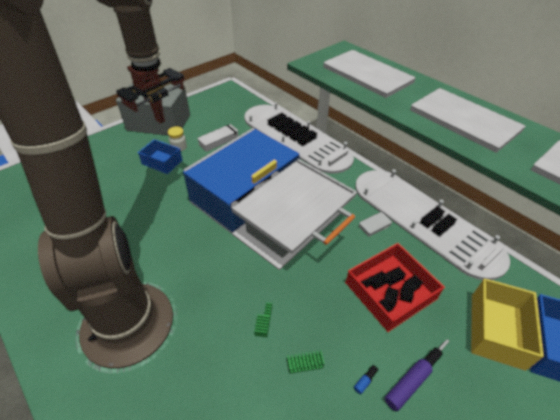

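The lid is flat at (215,200), the tray is empty and level, and four pieces are in the bin. The bystanders and green look-alikes stand where they were. Handing in.

```bash
python3 -c "
from rig import arm
print(arm.sign_off())"
```

```text
the job is handed in; nothing more can be done
None
```

The job is done and handed in at about 66 s. I put the four faulty heat sinks (short, chipped and two bent) in the red bin. The two sound ones from the bench went on the tray with the two already there. I then tipped all four into the hopper, let the tray back down level and closed the lid.

**Last checks:**
- Before the lid closed, the pictures showed four sound pieces in the hopper.
- The final pictures show four pieces in the bin and the tray empty and level. The lid is flat, and the bystanders and green look-alikes look unmoved.
- At its lowest, the fingertip on the lid stood at 0.137 m, the height of the lid's top when closed.

**Worth knowing:**
- **Lid force:** the wrist force read 42 N for a moment as the fingertip pressed the lid onto its stop. That is well under the 120 N wrist limit. It was the fingertips pressing, not the gripper's body or the arm, which have the 40 N limit.
- **Pushed piece:** I pushed one sound bench piece about 50 mm away from the tray before gripping it, so the gripper's body would clear the tray rim.
- **Disturbances:** I saw no knocked piece and no slackened grip.

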